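Lock the pallet clamp with the long T-key

TASK

Lock the pallet clamp: take the red-handled T-key from its forked stand, lower it down the slanting blue shaft, feel for the square stem hidden at the bottom until the key drops fully over it, and turn the stem clockwise to its stop so that the green pin stands fully up. Then draw the key out and hang it back upright in the fork of its stand by its collar. Do not drop the key, and leave the other things on the bench alone.

Things in the scene. Friction and masses are not known exactly. Their poses are not given: they have to be found in the camera images.
- t_key: The loose T-key, about 0.22 kg. Origin at the centre of its socket's open end; z is its axis, pointing from the socket to the handle, y runs along the handle. At the start it hangs upright by its collar in the stand. From the bottom: square socket, 10 mm round steel shank, round collar, red flat handle.
- key_grip (a point): Centre of the key's red flat handle, on the key's axis, 160 mm above the socket's open end. The handle is 80 mm long (y), 14 mm thick (x) and 32 mm high (z). Same axes as the key.
- key_tip (a point): Centre of the open lower end of the key's socket, same axes as the key. The socket is 26 mm deep, square inside, 15.2 mm across its flats, which are parallel to the key's x and y; outside it is 30 mm across at most.
- key_collar (a point): Centre of the underside of the key's round collar (48 mm across, 4 mm thick), on the key's axis, 135 mm above the socket's open end and 25 mm below the handle's centre.
- key_stand: The fixed key stand: grey base 120 x 100 mm, an upright behind, and on it a fork of two steel prongs whose tops are 160 mm above the bench, the highest part of the stand. Origin on the bench under the fork's centre; z up; the fork is open toward -x. The base spans x from -45 to 75 mm.
- seat (a point): Fork's centre at the height of the prongs' tops; the collar's underside rests here at the start, within 3 mm. Same axes as the stand. The prongs run from 31 mm in front (-x) to the upright 30 mm behind; each is 12 mm wide, with a free gap of 34 mm between them. The key's shank and socket pass through the gap from above or from the open side; the collar does not.
- clamp: The pallet clamp, fixed, on a steel base 175 x 170 x 16 mm. Origin on the bench; x points from the slanting blue shaft at its front (toward the robot) to the grey chuck with an aluminium pallet at its rear, 74 mm high; z up. The base spans x from -60 to 115 mm.
- mouth (a point): Centre of the mouth of the clamp's blue slanting shaft (fixed), 129 mm above the bench. z is the shaft's axis, pointing up out of the shaft, 30 degrees from vertical, leaning over the clamp's front toward the robot; y is level. The mouth is a funnel about 58 mm wide.
- bore (a point): Centre of the funnel's lower end, 24 mm down the axis from the mouth, same axes as mouth. From here the shaft is a round bore 34 mm wide down to its bottom.
- stem_seat (a point): Centre of the flat shoulder at the bottom of the shaft, 118 mm from the mouth along the axis, same axes as mouth (it does not turn). A brass square stem, 13 mm across flats, rises from it; it is straight for 12 mm and tapers to its tip at 20 mm. The socket's open end stands on this shoulder when the key is fully over the stem.
- stem_top (a point): Point on the axis 14 mm above the shoulder, axes as mouth, does not turn. Turned 0, the stem's flats are parallel to mouth's x and y. Its turn at the start is hidden: 0.02 to 0.98 rad clockwise (looking down the shaft). If the flats do not match, the key stops about here on the corners; lightly pressed, it drops once they match within about 0.15 rad.
- pin_top (a point): Top of the green indicator pin (11 mm across) in the grey post on the clamp's left, 67 mm above the bench. The stem turns clockwise (0.06 N m) with no effect up to 1.0 rad, then takes a cam along (0.2 N m) to a solid stop at 1.7 rad, and stays where left. From 1.0 to 1.7 rad the pin rises evenly by 14 mm. The key has 0.2 to 0.3 rad of play on the stem either way.
- gauge_weight: Bystander: cream knobbed weight, 33 x 33 x 46 mm, origin under its centre.
- hex_set: Bystander: red folding hex key set, 26 x 90 x 21 mm, origin under its centre.

How it is judged:
On the way, in this order (a step that is already met when the one before it is completed fails the run):
1. the key's socket is fully over the stem at the bottom of the shaft (distance between key_tip and stem_seat below 0.006 m), for 0.1 s.
2. with the key still fully over the stem, the stem is turned clockwise until the green pin is up (at least 10 mm) (distance between key_tip and stem_seat below 0.008 m and z of pin_top in the frame of clamp above 0.077 m), for 0.1 s.
At the end, for the whole second after the job is handed in: the green pin stands at least 10 mm up; the key hangs upright (within 0.1 rad), at rest, by its collar on both prongs of the stand (collar within 18 mm of the fork's centre and within 5 mm of the prongs' height) (z of pin_top in the frame of clamp above 0.077 m and horizontal distance between key_collar and seat below 0.018 m and z of key_collar in the frame of seat between -0.004 and 0.005 m and angle between key_grip's own z axis and vertical below 0.1 rad and linear speed of t_key below 0.02 m/s); the robot touches nothing.
It fails at once if the key is dropped on the bench (height (world z) of key_grip below 0.07 m).
It fails at once if a bystander is pushed away (distance of any of gauge_weight, hex_set from where it was at the start of the episode above 0.02 m).
It also fails if it takes over 72 s, if anything falls off the work surface, if the arm or the gripper's body presses on something with over 40 N, if the wrist force passes 120 N, or if a joint passes its speed limit or range.

ROBOT

A 6-joint arm with a two-finger parallel gripper is mounted at the origin on a cart in front of the work surface, level with it; the furniture and walls round the work are solid. World frame = base frame: x ahead of the robot, y to its left, z up, the work surface at z = 0. Lengths are in m, angles in rad, forces in N, time in s.
With the tool pointing down it reaches from about 0.35 to 0.925 m from the base axis. Payload 6.4 kg.
Tool frame: the origin (TCP) lies midway between the tips of the shut fingers; the grasp point (between the pads) lies 19 mm behind it; z points along the fingers, y is the direction in which the jaws open and shut (so a half turn about z gives the same grasp; the last joint's range is limited). The gripper opens to 85 mm and grips with 20 to 120 N. Pads are 22 mm wide; open, the fingers measure 114 mm over their backs; the gripper's body (76 mm by 85 mm) begins 54 mm behind the grasp point. The pads swing forward as they close: fully open they stand 13 mm farther back than shut.
Start: joints at [-1.39, 0.245, 1.558, -0, 1.339, -0.174], TCP at [0.226, -0.61, 0.195] pointing down, gripper open.
Joint ranges: [-3.13, 3.13], [-1.02, 2.26], [0.13, 2.54], [-0.95, 4.09], [0.21, 2.88], [-2.74, 2.74]. Speed limits (rad/s): [2.57, 2.57, 3.14, 3.14, 3.14, 3.14].

INTERFACE

Orientations are given as a rotation vector (axis times angle).
In Python, from rig import observe, grab_frame, get_calibration, finish_job, look_for, trace, spot_point gives the robot as it stands.
- The arm moves only by the shell command python3 -m creep 'ROWS'. ROWS is JSON, one flat list of numbers, 5 for each row, row after row: the finger opening in mm, from 0 to 85.4, then the shift along the tool's x, y, z in mm, then the turn about the tool's z in rad. A call has 1 to 10 rows; each row is the pose to reach, as a shift and turn from the pose commanded when the call began, along the tool's axes at that moment; what a row does not reach only later rows make up. A row lasts 1/12 s, in which the tool goes at most 41.7 mm and 7.16 degrees, less where a joint would pass 70% of its speed; a pose out of reach is approached as far as the arm can. A call with a gripper value outside its range is refused whole. The fingers move at their own pace and stop on an object; the grip force is fixed at half the most. Time passes only in rows, so rows that repeat a pose let the fingers close. It gives the time, the measured TCP pose, the force and the opening at its end, in the units of the state.
- observe(): the state, without advancing time (a new reading comes with each control period).
- grab_frame(name): name is "scene" or "top" or "wrist"; returns the picture (400x640x3 uint8, red, green, blue); there is no depth.
- get_calibration(name): a dict with "vfov" (degrees; the focal length in pixels is half the picture's height over the tangent of half this angle, whatever the lens; pixels are square), "cx", "cy" (the principal point, pixels), "extrinsics" (4x4, takes a point from camera to world coordinates). Camera axes: x right, y down, z forward; pixel columns grow to the right and rows downward; lengths in m; the calibration is good to about 2 mm. A picture is of the moment at which its call begins: read the wrist's pose just before it. get_calibration takes no time and is no camera call; for the wrist camera it gives the pose at the moment of the call.
- finish_job(): hands the job in, once; it reports no verdict.
Trained networks look in the newest picture that a camera, given by its name, has taken for a name from the list of things; names that differ only in an ending like _2 or _b are one class to them, and where a whole thing is asked for, a point or a joint stands for the part that bears it (a point fixed in the world has none). Each returns a list of dicts, best first, with "conf" (0 to 1); they miss things now and then, are a little off and sometimes report something else, mostly with a low value. They report only what shows in the picture. A call takes as long as a camera call.
- look_for(query, camera): "location" ([x, y, z] in m, in world coordinates, good to about 4 mm: the middle of the surface that is visible of it).
- trace(query, camera): "region" (400x640 bool, what is visible of it).
- spot_point(query, camera): "location" ([x, y, z] in m, in world coordinates, good to about 4 mm: a listed point, or the origin of a listed thing).
The state is a dict: "time": time; "joint_positions": joint angles; "joint_velocities": joint speeds; "joint_torque": joint torques, N m; "ee_pos": TCP position; "orientation": TCP orientation; "wrist_force": force on the tool from outside, world axes, zero at the start; "wrist_torque": the same for the moment, N m; "width": finger opening in m.
Only numpy, scipy, OpenCV 4.12 (cv2) and the standard library are available. Lean on these libraries where they do the work, as an engineer would, in place of code of your own. Each camera call takes 0.05 s, during which the arm holds its last target. There are 200 camera calls.

## Working session

There is one attempt and no reset: what is moved stays moved. The work goes in short steps, Python scripts to look and compute and a shell command to move; the robot and the scene stay as the last step left them, time stands still between calls to the robot, and variables do not carry over. Pictures are saved under pics/ and viewed, and the job is handed in when it is done.

```bash
ls -la; mkdir -p pics
cat > h.py <<'E'
import numpy as np,cv2
from scipy.spatial.transform import Rotation as R
from rig import observe, grab_frame, get_calibration, finish_job, look_for, trace, spot_point
def save(cam,name,crop=None,s=1):
    im=grab_frame(cam)[:,:,::-1]
    if crop: x0,y0,x1,y1=crop; im=im[y0:y1,x0:x1]
    cv2.imwrite(f'pics/{name}.png',cv2.resize(im,None,fx=s,fy=s,interpolation=cv2.INTER_CUBIC))
def proj(cam,p):
    c=get_calibration(cam);T=np.linalg.inv(c['extrinsics']);q=T[:3,:3]@np.asarray(p)+T[:3,3]
    f=200/np.tan(np.radians(c['vfov'])/2);return np.array([c['cx']+f*q[0]/q[2],c['cy']+f*q[1]/q[2]])
def ray(cam,uv):
    c=get_calibration(cam);E=np.array(c['extrinsics']);f=200/np.tan(np.radians(c['vfov'])/2)
    d=E[:3,:3]@np.array([(uv[0]-c['cx'])/f,(uv[1]-c['cy'])/f,1]);return E[:3,3],d/np.linalg.norm(d)
def atz(cam,uv,z):
    o,d=ray(cam,uv);return o+d*(z-o[2])/d[2]
E
python3 - <<'E'
from h import *
o=observe();print({k:np.round(v,3) for k,v in o.items()})
print(R.from_rotvec(o['orientation']).as_matrix().round(3))
for c in('scene','top'):
    save(c,c+'0')
    for q in('key_grip','key_tip','key_collar','seat','key_stand','mouth','bore','stem_seat','pin_top','clamp','gauge_weight','hex_set'):
        r=spot_point(q,c);print(c,q,[(np.round(a['location'],3),round(a['conf'],2)) for a in r[:2]])
E
```

```text
total 12
drwxr-xr-x  3 agent agent 4096 Dec  5 17:31 .
drwxr-xr-x 23 root  root  4096 Dec  5 17:31 ..
drwxr-xr-x  2 agent agent 4096 Dec  5 17:31 pics
{'time': np.float64(0.0), 'joint_positions': array([-1.39 ,  0.246,  1.559, -0.   ,  1.339, -0.174]), 'joint_velocities': array([ 0.001, -0.001,  0.   , -0.   , -0.   ,  0.   ]), 'joint_torque': array([ 1.0000e-03, -4.2952e+01, -3.2612e+01, -0.0000e+00,  5.0000e-03,
       -0.0000e+00]), 'ee_pos': array([ 0.226, -0.609,  0.194]), 'orientation': array([-3.09 , -0.554,  0.   ]), 'wrist_force': array([ 0.763,  0.314, -0.096]), 'wrist_torque': array([0.022, 0.038, 0.   ]), 'width': np.float64(0.086)}
[[ 0.938  0.347 -0.   ]
 [ 0.347 -0.938  0.002]
 [ 0.    -0.002 -1.   ]]
scene key_grip []
scene key_tip [(array([ 0.583, -0.53 , -0.003]), 0.38)]
scene key_collar []
scene seat []
scene key_stand [(array([ 0.517, -0.349,  0.11 ]), 0.28)]
scene mouth [(array([ 0.505, -0.346,  0.131]), 0.87)]
scene bore [(array([ 0.517, -0.349,  0.111]), 0.81)]
scene stem_seat [(array([ 0.565, -0.356,  0.026]), 0.82)]
scene pin_top []
scene clamp [(array([ 0.53
[... 220 characters left out ...]
[ 0.524, -0.011,  0.024]), 0.58)]
top key_collar [(array([ 0.525, -0.005,  0.159]), 0.62)]
top seat [(array([ 0.525, -0.01 ,  0.159]), 0.97), (array([ 0.563, -0.355,  0.026]), 0.26)]
top key_stand [(array([ 0.524, -0.008, -0.001]), 0.84)]
top mouth [(array([ 0.507, -0.342,  0.127]), 0.93), (array([ 0.567, -0.358,  0.03 ]), 0.19)]
top bore [(array([ 0.518, -0.349,  0.108]), 0.81), (array([ 0.54 , -0.354,  0.002]), 0.68)]
top stem_seat [(array([ 0.564, -0.353,  0.028]), 0.74), (array([ 0.506, -0.342,  0.128]), 0.39)]
top pin_top []
top clamp [(array([ 0.538, -0.352,  0.003]), 0.93)]
top gauge_weight [(array([ 0.59 , -0.526,  0.001]), 0.57)]
top hex_set [(array([ 0.43 , -0.189,  0.002]), 0.58)]
```

```bash
python3 -m creep --help 2>&1 | head -20; python3 -m creep 2>&1 | head
```

```text
invalid input: not JSON, or not a number
invalid input
```

View pics/scene0.png

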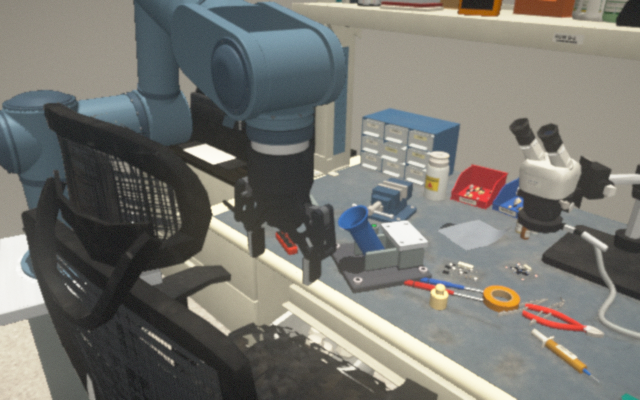

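View pics/top0.png

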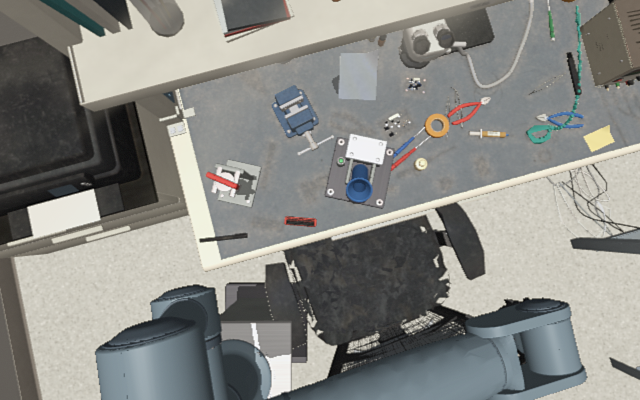

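Run:
```python
from h import *
save('top','stand_t',(180,140,290,220),6)
r=trace('key_grip','top');print(len(r),[a['conf'] for a in r])
r=trace('t_key','top')
for a in r[:1]:
    m=a['region'];im=grab_frame('top').astype(int)
    red=m&(im[...,0]>120)&(im[...,1]<70)
    v,u=np.nonzero(red);P=np.array([atz('top',(x,y),.199)[:2] for x,y in zip(u,v)])
    c=P.mean(0);w,V=np.linalg.eigh(np.cov((P-c).T));print(c,len(P),np.sqrt(w*12),V[:,1],np.arctan2(V[1,1],V[0,1]))
for c in [(222,160),(261,171),(250,205),(213,197)]: print(c,atz('top',c,0.01))
```

```text
1 [0.77]
[ 0.51708375 -0.02612115] 14 [0.01282894 0.08569045] [0.36089962 0.93260467] 1.2015639840737156
(222, 160) [0.60502375 0.03482108 0.01      ]
(261, 171) [ 0.57244539 -0.07676764  0.01      ]
(250, 205) [ 0.47576652 -0.04634811  0.01      ]
(213, 197) [0.49926401 0.0585709  0.01      ]
```

View pics/stand_t.png

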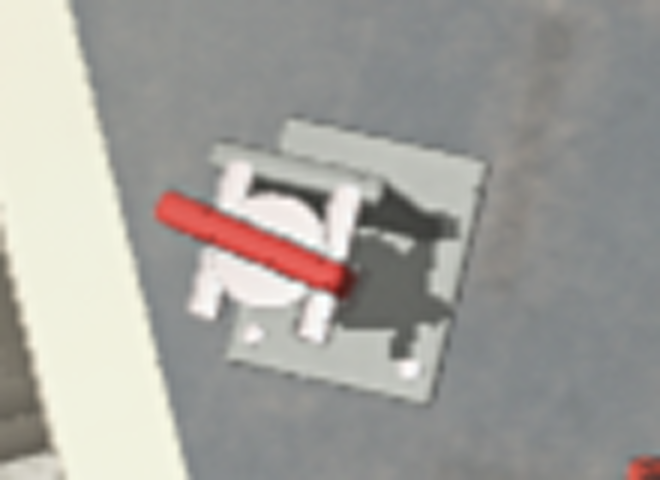

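```bash
python3 -m creep '[85,30,-28,-40,-0.1,85,60,-56,-80,-0.2,85,290,-272,-110,-0.92,85,290,-272,-110,-0.92,85,290,-272,-110,-0.92,85,290,-272,-110,-0.92,85,290,-272,-110,-0.92,85,290,-272,-110,-0.92,85,290,-272,-110,-0.92,85,290,-272,-110,-0.92]'
python3 - <<'E'
from h import *
o=observe();M=R.from_rotvec(o['orientation']).as_matrix();print(o['ee_pos'],M.round(3),o['joint_positions'].round(2))
a=atz('top',(207.8,174.9),.195);b=atz('top',(237.2,186.6),.195);print(a,b,np.arctan2(*(a-b)[[1,0]]))
f1=atz('top',(180+237/6,140+170/6),.16);f2=atz('top',(180+203/6,140+310/6),.16);g1=atz('top',(180+347/6,140+190/6),.16);g2=atz('top',(180+312/6,140+333/6),.16)
print('fork',np.arctan2(*(f1-f2)[[1,0]]),np.arctan2(*(g1-g2)[[1,0]]),f1,f2,g1,g2)
d=M.T@(np.array([.525,-.008,.30])-o['ee_pos']);print(d*1000)
E
```

```text
time: 2.33
ee_pos: [0.3999, -0.2594, 0.304]
orientation: [2.524, 1.869, 0.0]
wrist_force: [1.0, -0.2, -0.9]
width: 0.0848
[ 0.39991264 -0.25937796  0.30404826] [[ 0.292  0.956  0.001]
 [ 0.956 -0.292 -0.001]
 [-0.     0.001 -1.   ]] [-0.81 -0.25  1.85  0.    1.54 -0.52]
[0.53822459 0.02283008 0.195     ] [ 0.50956087 -0.04776502  0.195     ] 1.1851026403874272
fork -0.2204241063499663 -0.22666167737434573 [0.55899546 0.00392476 0.16      ] [0.50100609 0.01691814 0.16      ] [ 0.55029664 -0.04163656  0.16      ] [ 0.49116732 -0.02799987  0.16      ]
[276.94765119  46.24023742   3.99455332]
```

```bash
python3 -m creep '[85,273,47,34,0.08,85,273,47,34,0.08,85,273,47,34,0.08,85,273,47,34,0.08,85,273,47,34,0.08,85,273,47,34,0.08,85,273,47,34,0.08,85,273,47,34,0.08]'
python3 - <<'E'
from h import *
o=observe();M=R.from_rotvec(o['orientation']).as_matrix();print(o['ee_pos'],M.round(3))
save('wrist','w1')
for q in('key_grip','key_collar','seat'):
    r=spot_point(q,'wrist');print(q,[(np.round(a['location'],4),round(a['conf'],2)) for a in r[:2]])
print(proj('wrist',[.525,-.012,.201]))
E
```

```text
time: 3.0
ee_pos: [0.5248, -0.0095, 0.2685]
orientation: [-2.591, -1.774, -0.0]
wrist_force: [-0.1, 0.5, -0.8]
width: 0.0854
[ 0.52482182 -0.00947779  0.26852567] [[ 0.362  0.932 -0.001]
 [ 0.932 -0.362  0.002]
 [ 0.001 -0.002 -1.   ]]
key_grip [(array([ 0.5242, -0.0063,  0.1892]), 0.61), (array([ 0.5228, -0.0135,  0.0008]), 0.39)]
key_collar [(array([ 0.5272, -0.0066,  0.157 ]), 0.8)]
seat [(array([ 0.5562, -0.3533,  0.0402]), 0.31)]
[316.48686136 193.63994973]
```

View pics/w1.png

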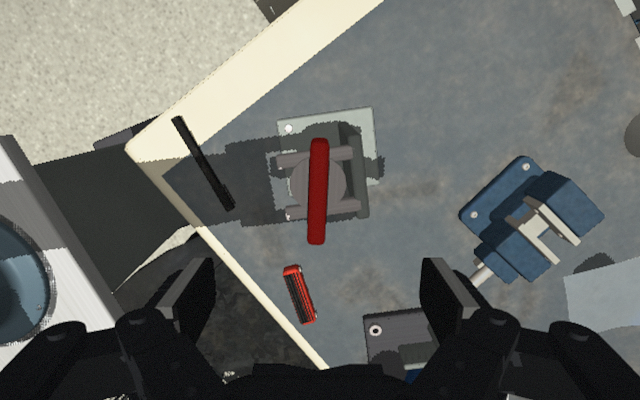

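```bash
python3 -m creep '[85,0,0,40,0.02,85,0,0,75,0.02,85,0,0,96,0.02,85,0,0,96,0.02,10,0,0,96,0.02,8,0,0,96,0.02,8,0,0,96,0.02,8,0,0,96,0.02,8,0,0,96,0.02,8,0,0,96,0.02]' && python3 -m creep '[8,0,0,0,0,8,0,0,0,0,8,0,0,-40,0,8,0,0,-80,0,8,0,0,-120,0,8,0,0,-155,0,8,0,0,-155,0]'
python3 - <<'E'
from h import *
o=observe();M=R.from_rotvec(o['orientation']).as_matrix();print(o['ee_pos'],M.round(3),o['width'],o['wrist_force'])
save('wrist','w2');save('top','t2',(150,100,310,220),4)
for q in('key_grip','key_tip'):
    r=spot_point(q,'top');print(q,[(np.round(a['location'],4),round(a['conf'],2)) for a in r[:2]])
E
```

```text
time: 4.03
ee_pos: [0.5246, -0.014, 0.1744]
orientation: [2.614, 1.741, 0.002]
wrist_force: [0.4, 0.3, -1.0]
width: 0.0116
time: 4.62
ee_pos: [0.5273, -0.0145, 0.3379]
orientation: [2.605, 1.735, 0.016]
wrist_force: [0.9, -0.1, 1.3]
width: 0.0082
[ 0.52734128 -0.01453954  0.33791485] [[ 0.385  0.923  0.015]
 [ 0.923 -0.385 -0.004]
 [ 0.002  0.015 -1.   ]] 0.008202385491657081 [ 0.90841072 -0.0690569   1.31748909]
key_grip [(array([ 0.5255, -0.0095,  0.1863]), 0.78), (array([ 0.5261, -0.0128,  0.001 ]), 0.57)]
key_tip [(array([ 0.5236, -0.0104,  0.0224]), 0.8), (array([ 0.5659, -0.357 ,  0.0282]), 0.6)]
```

View pics/w2.png

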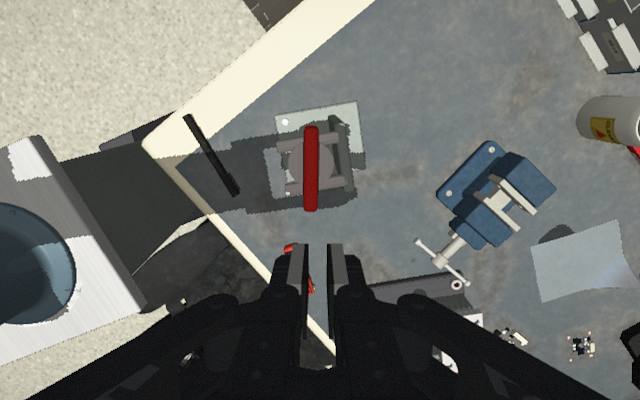

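View pics/t2.png

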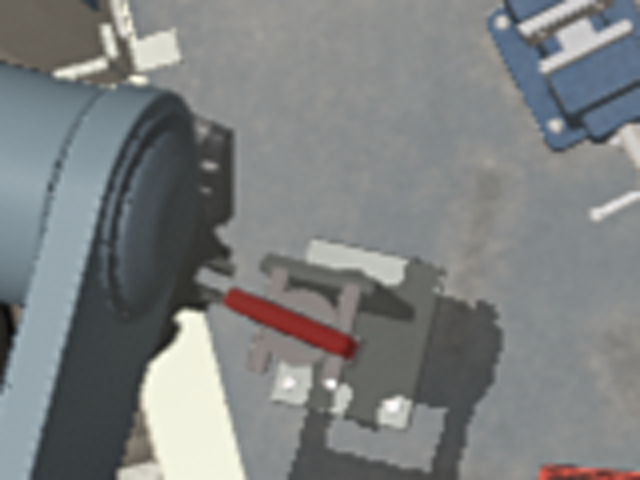

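Run:
```python
from h import *
o=observe();print(o['ee_pos'],o['orientation'],o['width'],proj('wrist',o['ee_pos']),proj('top',o['ee_pos']))
c=get_calibration('wrist');E=np.array(c['extrinsics']);M=R.from_rotvec(o['orientation']).as_matrix()
print(c['vfov'],M.T@(E[:3,3]-o['ee_pos']),(M.T@E[:3,:3]).round(3))
for uv in((311,127),(311,211),(311,168)):print(atz('wrist',uv,.2))
```

```text
[ 0.5234691  -0.01366775  0.3268902 ] [-2.61339669 -1.74012624  0.00267162] 0.008030551628651118 [316.22512924 232.91555059] [207.65207375 173.69630521]
59.40689618206253 [ 0.07286424  0.0006985  -0.17808033] [[-0.001 -0.959 -0.285]
 [ 1.    -0.001 -0.001]
 [ 0.    -0.285  0.959]]
[0.53634709 0.03028156 0.2       ]
[ 0.5066343  -0.03952262  0.2       ]
[ 0.52236095 -0.00257605  0.2       ]
```

```bash
python3 -m creep '[85,4,0,20,0,85,4,0,20,0,85,4,0,40,0,85,4,0,40,0,85,4,0,80,0,85,4,0,120,0,85,4,0,145,0,85,4,0,156,0,85,4,0,156,0]'
python3 - <<'E'
from h import *
save('wrist','w3'); o=observe();print(o['ee_pos'],o['width'],proj('wrist',o['ee_pos']))
E
python3 -m creep '[8,0,0,0,0,8,0,0,0,0,8,0,0,0,0,8,0,0,0,0,8,0,0,0,0,8,0,0,0,0,8,0,0,0,0,8,0,0,0,0,8,0,0,0,0]'
python3 - <<'E'
from h import *
save('wrist','w4'); o=observe();print(o['ee_pos'],o['width'],o['wrist_force'])
E
```

```text
time: 5.57
ee_pos: [0.5234, -0.0098, 0.1694]
orientation: [-2.611, -1.738, 0.008]
wrist_force: [0.3, 0.9, 0.7]
width: 0.0851
[ 0.52512755 -0.01012349  0.17204218] 0.08527698923662322 [316.16948444 232.93482497]
time: 6.37
ee_pos: [0.5256, -0.0102, 0.1725]
orientation: [-2.615, -1.741, 0.0]
wrist_force: [0.1, -0.2, 0.4]
width: 0.0082
[ 0.52558428 -0.01015041  0.17244813] 0.00805294955448996 [ 0.43036924 -0.37252021 -1.37602527]
```

View pics/w3.png

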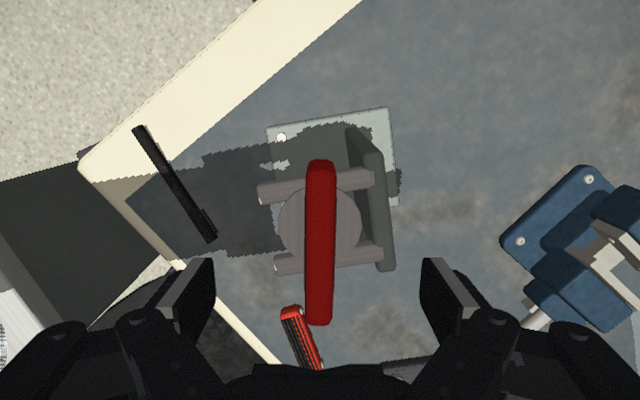

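View pics/w4.png

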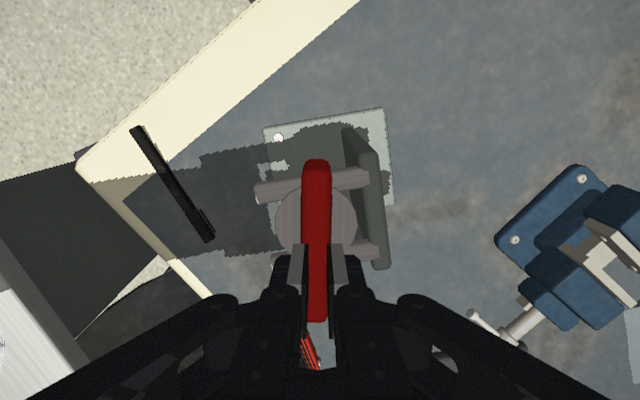

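```bash
python3 -m creep '[0,0,0,0,0,0,0,0,0,0,0,0,0,0,0,0,0,0,0,0,0,0,0,-10,0,0,0,0,-20,0,0,0,0,-50,0,0,0,0,-90,0,0,0,0,-130,0,0,0,0,-150,0]'
python3 - <<'E'
from h import *
save('wrist','w5'); o=observe();print(o['ee_pos'],o['width'],o['wrist_force'])
E
```

```text
time: 7.25
ee_pos: [0.5273, -0.0105, 0.3299]
orientation: [2.609, 1.737, 0.01]
wrist_force: [0.1, 0.2, 0.5]
width: -0.0001
[ 0.52864848 -0.01082562  0.33302579] -0.00017756743182711527 [0.70314407 0.0758618  2.57461818]
```

View pics/w5.png

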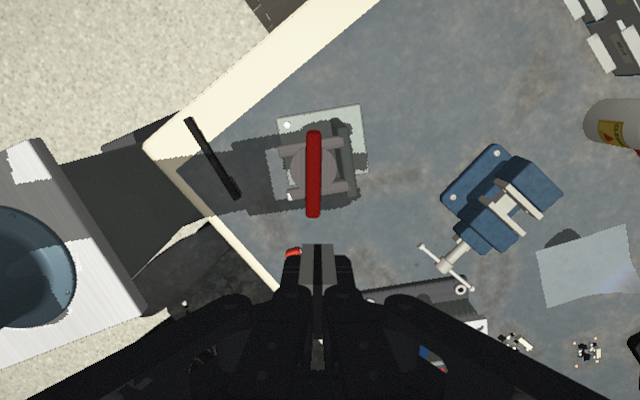

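Run:
```python
import cv2,numpy as np
a=[cv2.resize(cv2.imread(f'pics/{n}.png')[225:385,260:375],None,fx=2.2,fy=3.2,interpolation=cv2.INTER_CUBIC) for n in('w2','w4','w5')]
cv2.imwrite('pics/cmp.png',cv2.convertScaleAbs(np.hstack(a),alpha=1.6))
```

```text
(no output)
```

View pics/cmp.png

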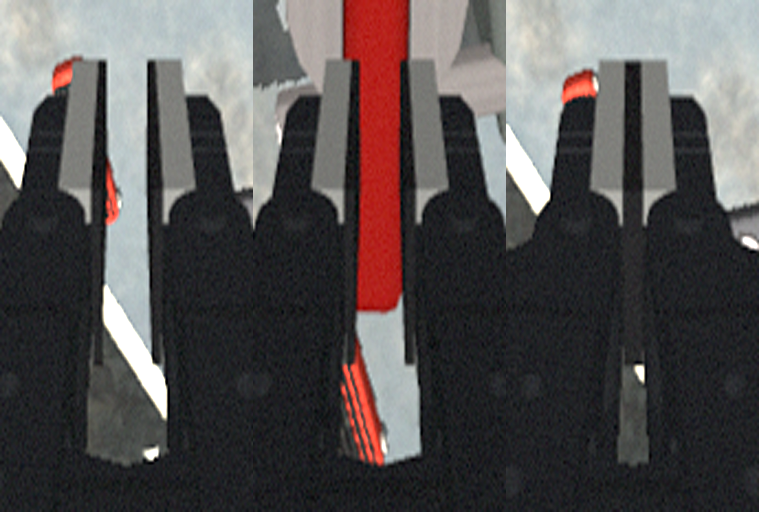

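Run:
```python
from h import *
from scipy.optimize import least_squares
c=get_calibration('wrist');o=observe();M=R.from_rotvec(o['orientation']).as_matrix();E=np.array(c['extrinsics'])
tc=M.T@(E[:3,3]-o['ee_pos']);Rc=M.T@E[:3,:3];f=200/np.tan(np.radians(c['vfov'])/2);print(c['cx'],c['cy'])
def rays(pos,rv,uv):
    Mx=R.from_rotvec(rv).as_matrix();return pos+Mx@tc,Mx@Rc@np.array([(uv[0]-c['cx'])/f,(uv[1]-c['cy'])/f,1])
P={'w1':([.5248,-.0095,.2685],[-2.591,-1.774,0],(319,139),(316.5,243)),
'w3':([.5251,-.0101,.1720],[-2.613,-1.740,.0027],(320,160),(318,324)),
'w5':([.5286,-.0108,.3330],[2.609,1.737,.01],(314,131),(313,217))}
for n,(p,rv,a,b) in P.items():
    for z in(.2,.18,.16,.14):
        q=[]
        for uv in(a,b):
            O,d=rays(np.array(p),rv,uv);q.append(O+d*(z-O[2])/d[2])
        print(n,z,((q[0]+q[1])/2).round(4),'len',np.linalg.norm(q[0]-q[1]).round(4))
for z in(.2,.18,.16,.14):
    q=[atz('top',u,z) for u in((207.0,174.4),(238,187.2))];print('top',z,((q[0]+q[1])/2).round(4),np.linalg.norm(q[0]-q[1]).round(4))
```

```text
317.19013005722087 197.96131075439783
w1 0.2 [ 0.5267 -0.0068  0.2   ] len 0.0788
w1 0.18 [ 0.5246 -0.0121  0.18  ] len 0.0852
w1 0.16 [ 0.5226 -0.0173  0.16  ] len 0.0916
w1 0.14 [ 0.5205 -0.0226  0.14  ] len 0.098
w3 0.2 [ 0.5279 -0.007   0.2   ] len 0.0829
w3 0.18 [ 0.5244 -0.0155  0.18  ] len 0.0939
w3 0.16 [ 0.5209 -0.024   0.16  ] len 0.105
w3 0.14 [ 0.5174 -0.0325  0.14  ] len 0.116
w5 0.2 [ 0.5278 -0.0085  0.2   ] len 0.0799
w5 0.18 [ 0.526  -0.0127  0.18  ] len 0.085
w5 0.16 [ 0.5242 -0.0169  0.16  ] len 0.0901
w5 0.14 [ 0.5224 -0.0211  0.14  ] len 0.0953
top 0.2 [ 0.5232 -0.0137  0.2   ] 0.0804
top 0.18 [ 0.5255 -0.0088  0.18  ] 0.082
top 0.16 [ 0.5278 -0.004   0.16  ] 0.0837
top 0.14 [0.5302 0.0009 0.14  ] 0.0854
```

```bash
python3 -m creep '[60,0,0,40,0,60,0,0,80,0,60,0,0,120,0,60,0,0,145,0,60,0,0,160,0,60,0,0,172,0,60,0,0,172,0]'
python3 - <<'E'
from h import *
save('wrist','w6'); o=observe();print(o['ee_pos'],o['width'],o['wrist_force'])
E
```

```text
time: 7.88
ee_pos: [0.5243, -0.0099, 0.1485]
orientation: [-2.613, -1.739, 0.004]
wrist_force: [-0.3, -0.2, 0.1]
width: 0.06
[ 0.52538333 -0.01010586  0.15032366] 0.059977292834190996 [ 0.78160211  0.63857661 -0.36444488]
```

View pics/w6.png

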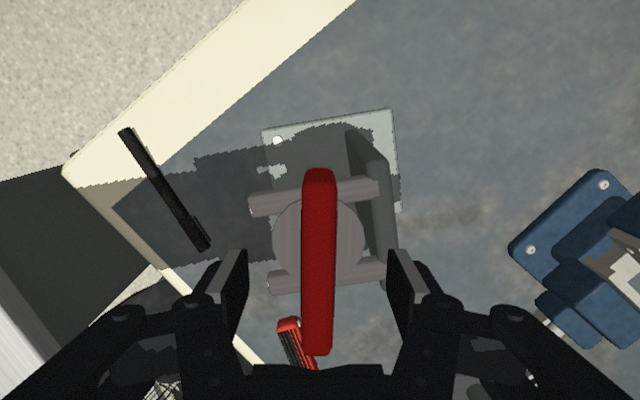

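```bash
python3 -m creep '[60,0,0,10,0,60,0,0,18,0,0,0,0,18,0,0,0,0,18,0,0,0,0,18,0,0,0,0,18,0,0,0,0,18,0,0,0,0,18,0,0,0,0,18,0]'
python3 - <<'E'
from h import *
save('wrist','w7'); o=observe();print(o['ee_pos'],o['width'],o['wrist_force'])
E
```

```text
time: 8.68
ee_pos: [0.5259, -0.0102, 0.1332]
orientation: [2.614, 1.741, 0.001]
wrist_force: [-2.2, 0.7, 3.9]
width: 0.013
[ 0.52594168 -0.01024977  0.13317113] 0.013048235958435083 [-1.96476868 -0.05666897  5.05954058]
```

View pics/w7.png

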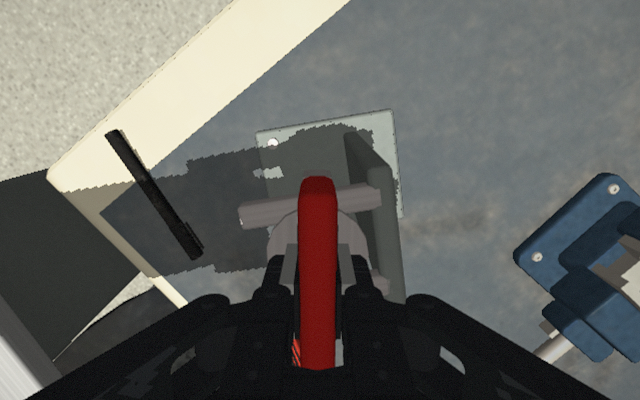

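```bash
python3 -m creep '[0,0,0,-20,0,0,0,0,-60,0,0,0,0,-100,0,0,0,0,-140,0,0,-40,14,-150,0.12,0,-80,28,-150,0.24,0,-120,42,-150,0.36,0,-160,56,-150,0.48,0,-200,70,-150,0.6,0,-235,82,-150,0.7]'
python3 - <<'E'
from h import *
o=observe();print(o['ee_pos'],o['width'],o['wrist_force'],o['joint_positions'].round(2))
save('wrist','w8')
M=R.from_rotvec(o['orientation']).as_matrix();print(M.round(3));print(M.T@(np.array([.506,-.344,.283])-o['ee_pos']))
E
```

```text
time: 9.57
ee_pos: [0.5099, -0.2603, 0.2815]
orientation: [-3.055, -0.73, 0.001]
wrist_force: [1.4, -0.9, -1.5]
width: 0.0133
[ 0.50989646 -0.26033999  0.28149324] 0.013253230687799728 [ 1.36310465 -0.92404275 -1.47276212] [-0.67  0.    1.66  0.    1.47  0.43]
[[ 0.892  0.452 -0.001]
 [ 0.452 -0.892  0.001]
 [-0.    -0.001 -1.   ]]
[-0.04129832  0.07285915 -0.00156293]
```

View pics/w8.png

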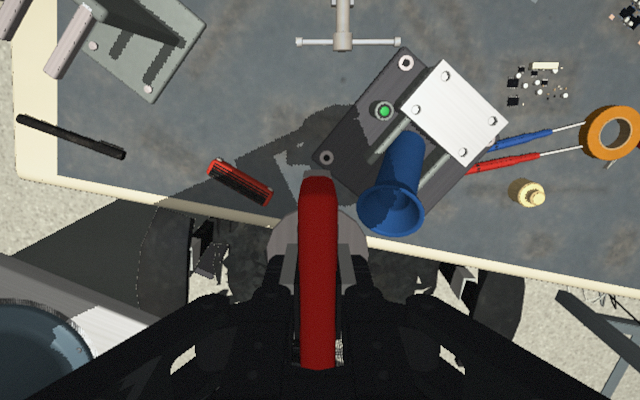

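Run:
```python
from h import *
q=[atz('wrist',u,.074) for u in((440,58),(507,122),(468,172),(402,108))]
for a,b in((0,1),(1,2),(2,3),(3,0)):
    d=q[b]-q[a];print(np.linalg.norm(d).round(4),(np.arctan2(d[1],d[0])%(np.pi/2)-np.pi/2).round(3))
print(np.mean(q,0))
print('rim',atz('wrist',(391,208),.129),'green',atz('wrist',(382,111),.067))
for q in('mouth','stem_seat','clamp','bore','pin_top'):
    r=spot_point(q,'wrist');print(q,[(np.round(a['location'],4),round(a['conf'],2)) for a in r[:2]])
```

```text
0.1017 -0.226
0.0654 -0.111
0.1054 -0.264
0.061 -0.162
[ 0.61839492 -0.37886729  0.074     ]
rim [ 0.50904176 -0.34981688  0.129     ] green [ 0.58896412 -0.30744406  0.067     ]
mouth [(array([ 0.5049, -0.3409,  0.1311]), 0.73)]
stem_seat [(array([ 0.5603, -0.3572,  0.0246]), 0.62)]
clamp [(array([ 0.5419, -0.3521, -0.002 ]), 0.76)]
bore [(array([ 0.5189, -0.3481,  0.1068]), 0.82)]
pin_top []
```

```bash
python3 -m creep '[0,0,0,0,0]'
cat >> h.py <<'E'
def go(p):
    o=observe();M=R.from_rotvec(o['orientation']).as_matrix();print('at',o['ee_pos'].round(4),'psi',round(np.arctan2(M[1,0],M[0,0]),3),'w',round(o['width'],4),'F',o['wrist_force'].round(1))
    print('need',(M.T@(np.array(p)-o['ee_pos'])*1000).round(1))
def sp(s,z,t=0):  # clamp-plane pivot (mm rel mouth) -> TCP world
    return [.506+s*.981e-3+t*.194e-3,-.344-s*.194e-3+t*.981e-3,.129+z*1e-3-.061]
E
python3 - <<'E'
from h import *
go(sp(5,185))
E
```

```text
time: 9.95
ee_pos: [0.5108, -0.2573, 0.2822]
orientation: [-3.052, -0.742, 0.0]
wrist_force: [0.3, 0.7, -2.7]
width: 0.0131
at [ 0.5108 -0.2573  0.2822] psi 0.477 w 0.0131 F [ 0.3  0.7 -2.7]
need [-40.1  77.9  29.1]
```

```bash
python3 -m creep '[0,-15,29,0,0.12,0,-30,58,0,0.24,0,-40,78,0,0.36,0,-40,78,0,0.48,0,-40,78,10,0.6,0,-40,78,20,0.672,0,-40,78,20,0.672]'
python3 - <<'E'
from h import *
go(sp(5,149))
save('wrist','w9')
save('scene','s9',(300,150,480,300),4)
E
```

```text
time: 10.53
ee_pos: [0.5103, -0.3444, 0.26]
orientation: [-3.124, 0.308, 0.005]
wrist_force: [-0.2, 0.5, -2.8]
width: 0.013
at [ 0.5103 -0.3444  0.26  ] psi -0.196 w 0.013 F [-0.2  0.5 -2.8]
need [ 0.8  0.6 43. ]
```

View pics/w9.png

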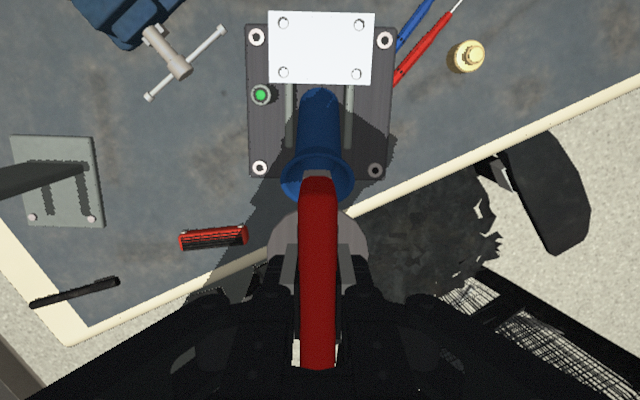

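View pics/s9.png

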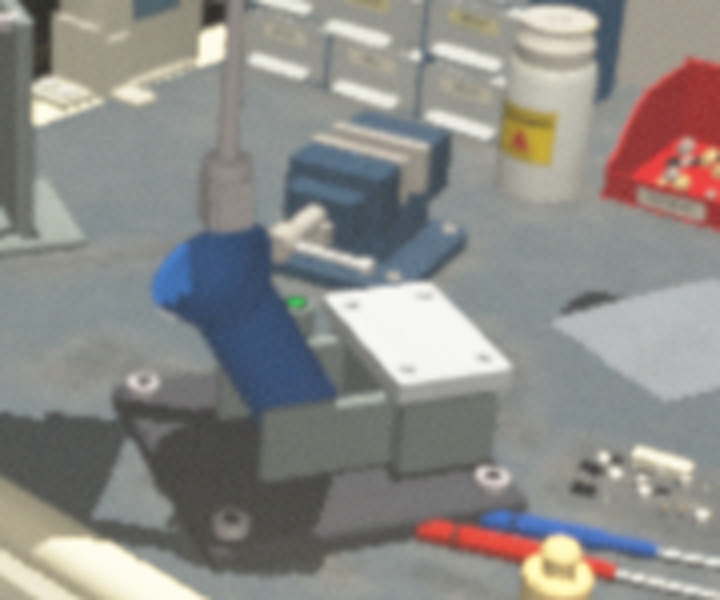

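Run:
```python
from h import *
m=np.array([.506,-.344,.129]);X=np.array([.981,-.194,0]);Y=np.array([.194,.981,0]);Z=np.array([0,0,1.]);a=-.5*X+.866*Z;p=.866*X+.5*Z
im=cv2.imread('pics/s9.png');w=cv2.imread('pics/w9.png')
def dr(q,col):
    u=(proj('scene',q)-[300,150])*4;cv2.circle(im,tuple(int(v) for v in u),3,col,-1)
    u=proj('wrist',q);cv2.circle(w,tuple(int(v) for v in u),1,col,-1)
for t in np.linspace(0,6.28,40):
    dr(m+.029*(np.cos(t)*p+np.sin(t)*Y),(0,0,255))
    dr(m+.005*X+[0,0,.023]+.015*(np.cos(t)*X+np.sin(t)*Y),(0,255,255))
cv2.imwrite('pics/s9b.png',im);cv2.imwrite('pics/w9b.png',cv2.resize(w[130:260,220:420],None,fx=4,fy=4))
```

```text
(no output)
```

View pics/s9b.png

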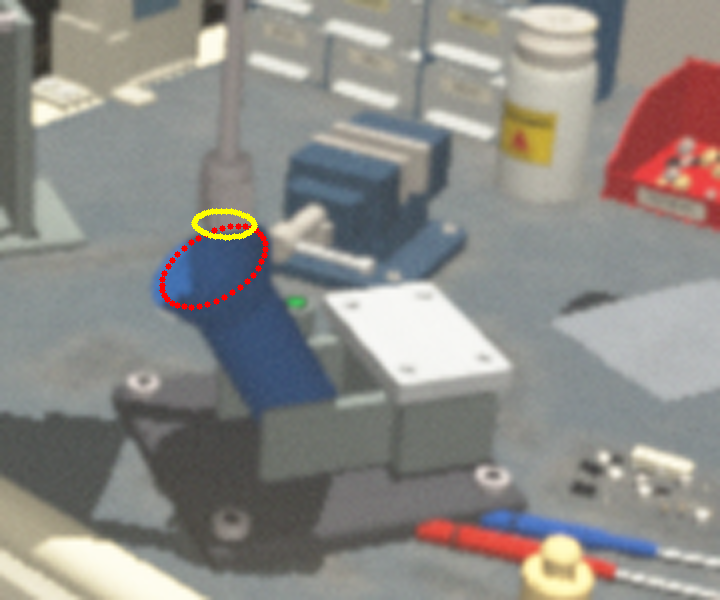

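View pics/w9b.png

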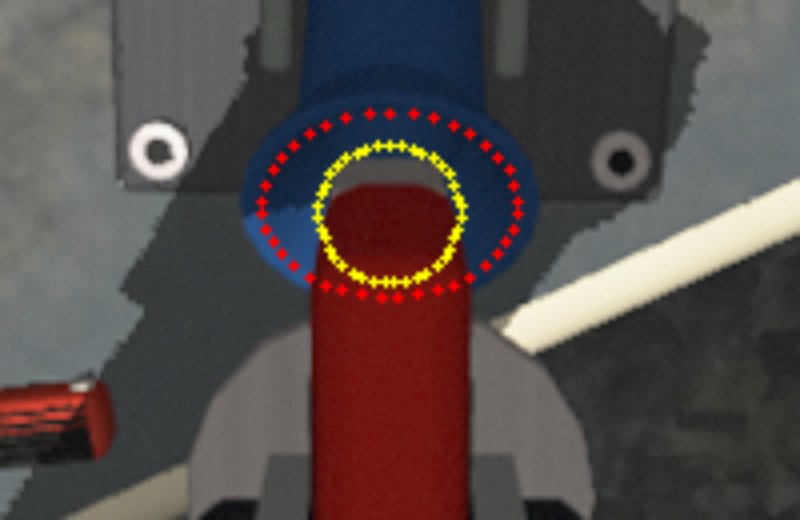

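```bash
python3 -m creep '[0,1,0,15,0,0,1,0,28,0,0,1,0,36,0,0,1,0,43,0,0,1,0,43,0]' && python3 -m creep '[0,-10,0,1,0,0,-20,0,4,0,0,-29,0,7,0,0,-38,0,11,0,0,-38,0,11,0]'
python3 - <<'E'
from h import *
go(sp(-33,138));save('scene','s10',(300,150,480,300),4);save('wrist','w10')
E
```

```text
time: 11.05
ee_pos: [0.511, -0.3455, 0.2173]
orientation: [-3.124, 0.308, 0.004]
wrist_force: [0.2, 0.0, -1.6]
width: 0.0133
time: 11.47
ee_pos: [0.4775, -0.3407, 0.216]
orientation: [3.121, -0.309, 0.021]
wrist_force: [2.2, 2.9, 13.7]
width: 0.0131
at [ 0.4775 -0.3407  0.216 ] psi -0.197 w 0.0131 F [ 2.2  2.9 13.7]
need [-4.6 -2.3  9.9]
```

View pics/s10.png

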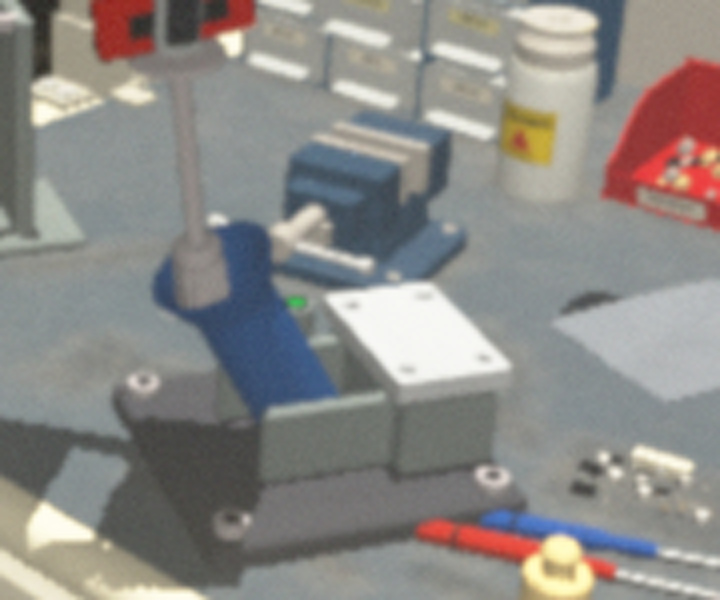

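View pics/w10.png

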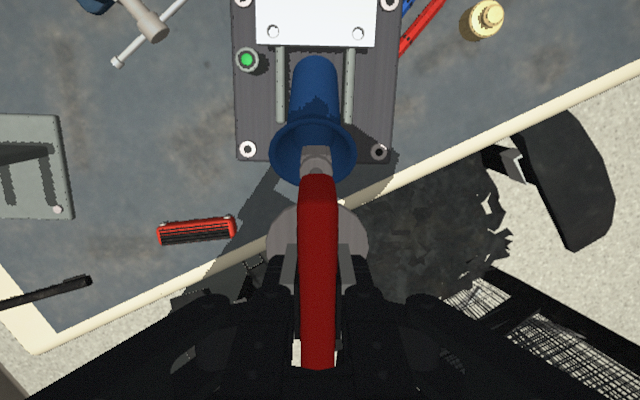

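```bash
python3 -m creep '[0,5,0,8,0,0,5,0,14,0,0,0,0,16,0,0,-6,0,17,0,0,-12,0,18,0,0,-18,0,19,0,0,-18,0,19,0]'
python3 - <<'E'
from h import *
go(sp(-51,119));save('scene','s11',(300,150,480,300),4)
E
```

```text
time: 12.15
ee_pos: [0.4605, -0.338, 0.1997]
orientation: [3.119, -0.308, 0.022]
wrist_force: [-1.3, 6.5, 26.4]
width: 0.0133
at [ 0.4605 -0.338   0.1997] psi -0.197 w 0.0133 F [-1.3  6.5 26.4]
need [-5.4 -3.  12.6]
```

View pics/s11.png

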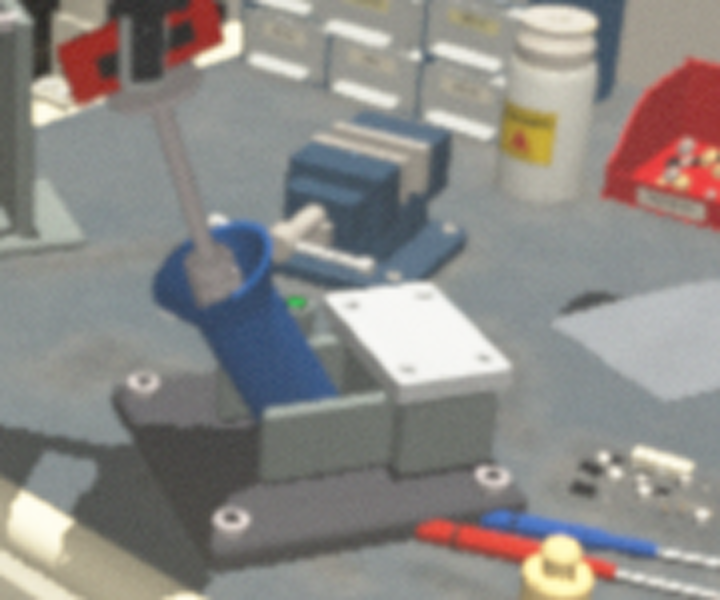

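```bash
python3 -m creep '[0,-6,0,3,0,0,-12,0,5,0,0,-17,0,6,0,0,-21,0,7,0,0,-21,0,7,0,0,-17,0,14,0,0,-13,0,21,0,0,-13,0,21,0]'
python3 - <<'E'
from h import *
go(sp(-64,98));save('scene','s12',(300,150,480,300),4)
E
```

```text
time: 12.87
ee_pos: [0.4476, -0.3346, 0.1755]
orientation: [3.122, -0.308, 0.019]
wrist_force: [5.1, 1.3, -4.4]
width: 0.0134
at [ 0.4476 -0.3346  0.1755] psi -0.197 w 0.0134 F [ 5.1  1.3 -4.4]
need [-5.  -2.1  9.5]
```

View pics/s12.png

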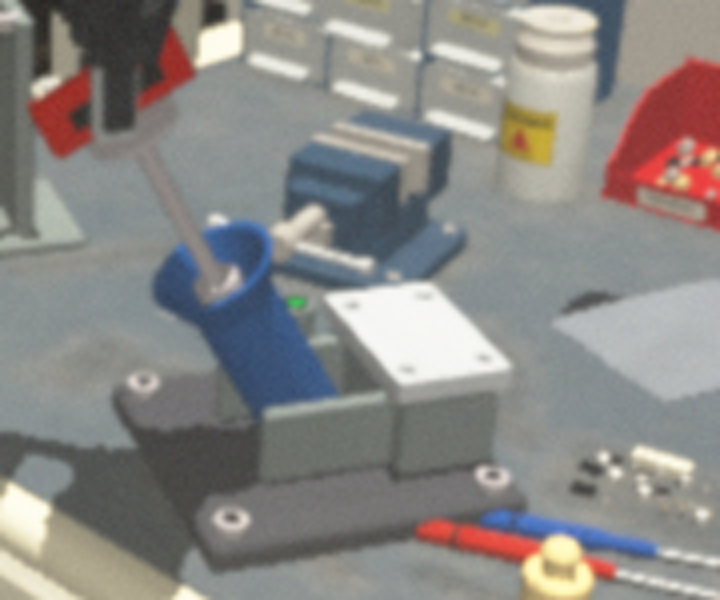

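```bash
python3 -m creep '[0,4,0,7,0,0,8,0,14,0,0,12,0,21,0,0,16,0,28,0,0,20,0,35,0,0,20,0,35,0]'
python3 - <<'E'
from h import *
go(sp(-44,63));save('scene','s13',(300,150,480,300),4)
E
```

```text
time: 13.42
ee_pos: [0.4659, -0.3372, 0.1341]
orientation: [3.125, -0.308, 0.008]
wrist_force: [6.2, -0.1, -1.8]
width: 0.0131
at [ 0.4659 -0.3372  0.1341] psi -0.197 w 0.0131 F [ 6.2 -0.1 -1.8]
need [-3.4 -1.1  3. ]
```

View pics/s13.png

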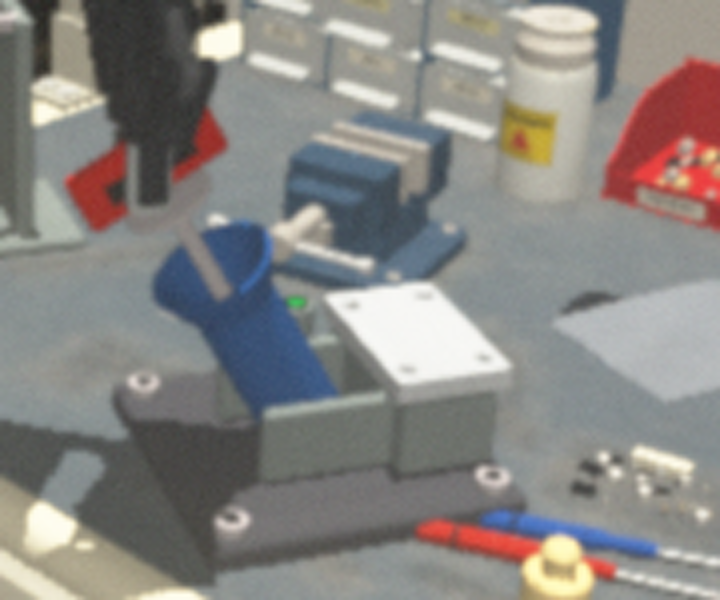

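```bash
python3 -m creep '[0,5,0,5,0,0,8,0,9,0,0,8,0,9,0]'; python3 -m creep '[0,2,0,3,0,0,4,0,7,0,0,4,0,7,0]';  python3 - <<'E'
from h import *
go(sp(-32,47))
E
```

```text
time: 13.72
ee_pos: [0.4724, -0.3387, 0.1241]
orientation: [3.126, -0.309, 0.003]
wrist_force: [5.6, -0.5, -2.5]
width: 0.0136
time: 13.97
ee_pos: [0.4759, -0.34, 0.1182]
orientation: [3.125, -0.309, 0.001]
wrist_force: [0.9, 0.7, 4.9]
width: 0.0134
at [ 0.4759 -0.34    0.1182] psi -0.197 w 0.0134 F [0.9 0.7 4.9]
need [-1.7 -1.9  3.2]
```

```bash
python3 -m creep '[24,0,0,0,0,24,0,0,0,0,24,0,0,0,0,24,0,0,0,0]';  python3 - <<'E'
from h import *
go(sp(-32,47));save('scene','s14',(300,150,480,300),4);save('wrist','w14')
for c in('scene','wrist'):
  for q in('key_grip','key_collar'):
    if c=='wrist': grab_frame('wrist')
    r=spot_point(q,c);print(c,q,[(np.round(a['location'],4),round(a['conf'],2)) for a in r[:2]])
E
```

```text
time: 14.3
ee_pos: [0.4746, -0.339, 0.1168]
orientation: [-3.126, 0.309, 0.003]
wrist_force: [-0.2, 0.8, -0.8]
width: 0.0241
at [ 0.4746 -0.339   0.1168] psi -0.197 w 0.0241 F [-0.2  0.8 -0.8]
need [-0.3 -1.2  1.8]
scene key_grip [(array([ 0.4648, -0.336 ,  0.1578]), 0.58), (array([ 0.5269, -0.0107,  0.1619]), 0.16)]
scene key_collar [(array([ 0.4815, -0.3404,  0.1331]), 0.66)]
wrist key_grip [(array([ 0.4634, -0.3364,  0.1632]), 0.93)]
wrist key_collar [(array([ 0.4795, -0.3393,  0.1391]), 0.84)]
```

View pics/s14.png

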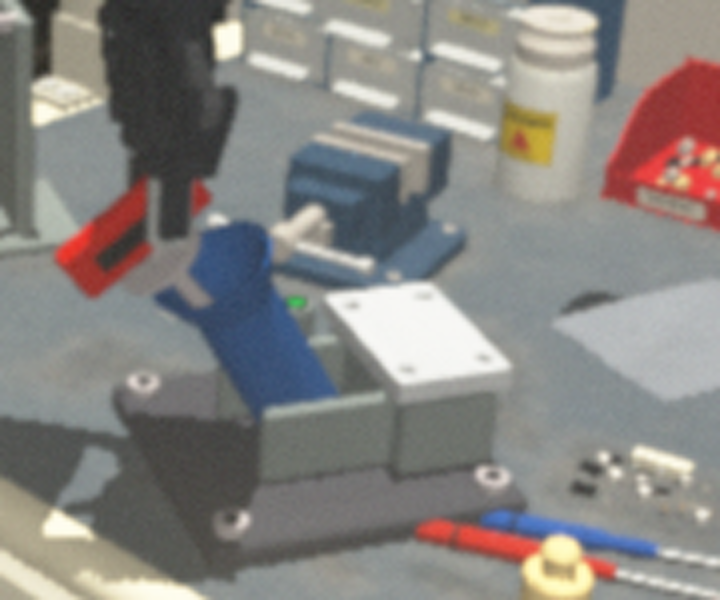

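View pics/w14.png

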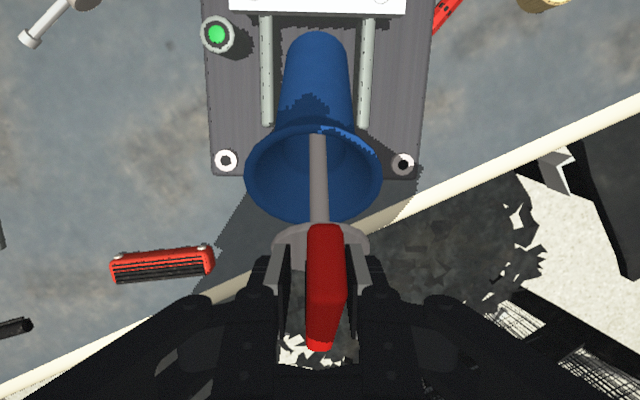

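```bash
python3 -m creep '[26,-9,0,6,0,26,-9,0,6,-0.12,26,-9,0,6,-0.24,26,-9,0,6,-0.36,26,-9,0,6,-0.48,26,-9,0,6,-0.6,26,-9,0,6,-0.72,26,-9,0,6,-0.84,26,-9,0,6,-0.96,26,-9,0,6,-0.96]';  python3 - <<'E'
from h import *
go(sp(-41,41));save('scene','s15',(300,150,480,300),4);save('wrist','w15')
for c in('wrist',):
  for q in('key_grip','key_collar'):
    r=spot_point(q,c);print(c,q,[(np.round(a['location'],4),round(a['conf'],2)) for a in r[:2]])
E
```

```text
time: 15.53
ee_pos: [0.4676, -0.3407, 0.1136]
orientation: [2.907, 1.168, 0.003]
wrist_force: [0.1, -4.0, 4.5]
width: 0.0262
at [ 0.4676 -0.3407  0.1136] psi 0.764 w 0.0262 F [ 0.1 -4.   4.5]
need [ 1.9 -4.6  4.6]
wrist key_grip [(array([ 0.4662, -0.3384,  0.1624]), 0.57)]
wrist key_collar [(array([ 0.482 , -0.3397,  0.1364]), 0.93)]
```

View pics/s15.png

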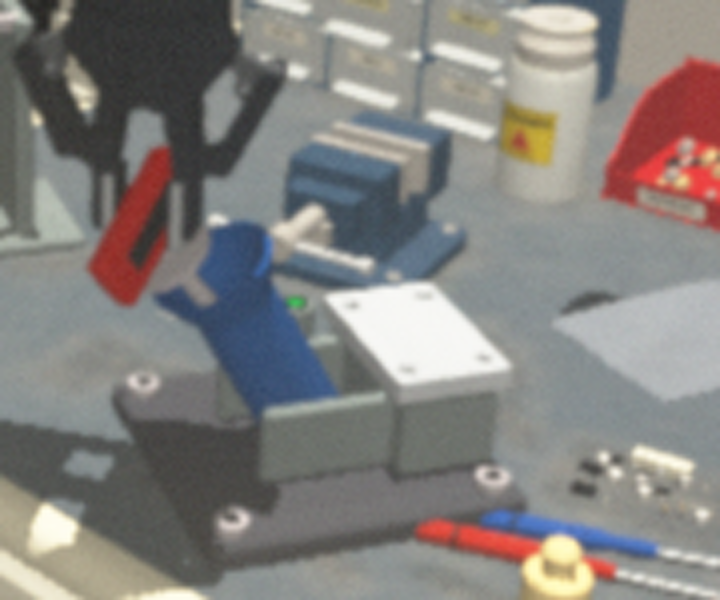

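View pics/w15.png

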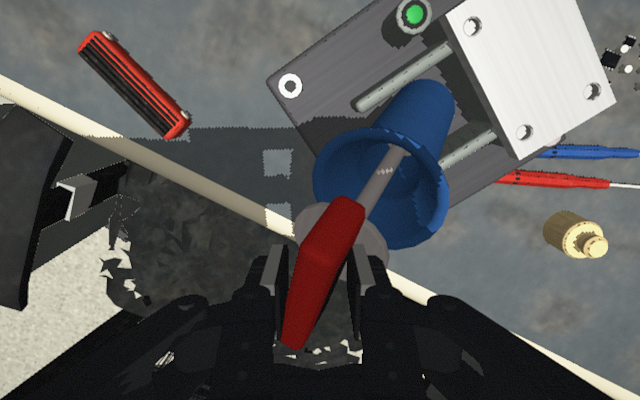

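```bash
python3 -m creep '[28,0,0,0,-0.12,28,0,0,0,-0.24,28,0,0,0,-0.36,28,0,0,0,-0.48,30,0,0,0,-0.6,30,0,0,0,-0.72,30,0,0,0,-0.84,30,0,0,0,-0.84]';  python3 - <<'E'
from h import *
go(sp(-41,41));save('scene','s16',(300,150,480,300),4);save('wrist','w16')
for c in('wrist',):
  for q in('key_grip','key_collar'):
    r=spot_point(q,c);print(c,q,[(np.round(a['location'],4),round(a['conf'],2)) for a in r[:2]])
E
```

```text
time: 16.4
ee_pos: [0.4656, -0.3366, 0.1106]
orientation: [-2.182, -2.257, 0.0]
wrist_force: [-0.7, 0.3, 0.5]
width: 0.03
at [ 0.4656 -0.3366  0.1106] psi 1.604 w 0.03 F [-0.7  0.3  0.5]
need [0.6 0.2 1.6]
wrist key_grip [(array([ 0.4666, -0.3385,  0.1608]), 0.69)]
wrist key_collar [(array([ 0.482 , -0.3407,  0.1342]), 0.56)]
```

View pics/s16.png

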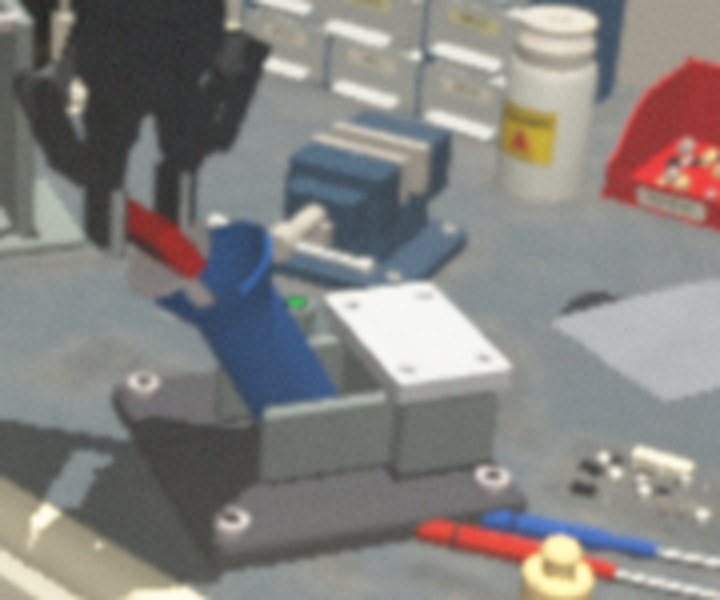

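View pics/w16.png

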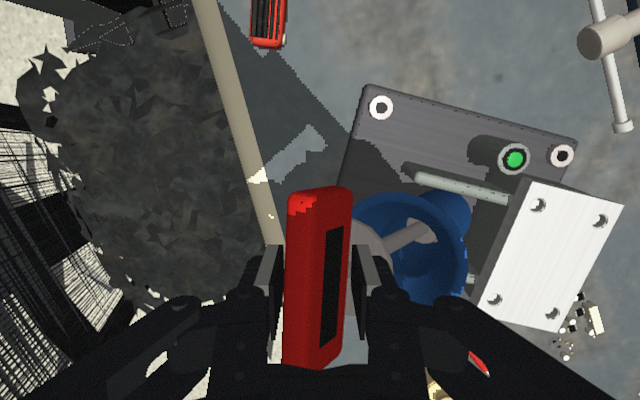

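```bash
python3 -m creep '[30,0,0,1,0.12,29,0,0,1,0.228,28,0,4,-3,0.228,28,0,8,-8,0.228,28,0,11,-11,0.228,28,0,13,-13,0.228,28,0,13,-13,0.228]';  python3 - <<'E'
from h import *
go(sp(-28,56));save('scene','s17',(300,150,480,300),4);save('wrist','w17')
for c in('wrist',):
  for q in('key_grip','key_collar'):
    r=spot_point(q,c);print(c,q,[(np.round(a['location'],4),round(a['conf'],2)) for a in r[:2]])
E
```

```text
time: 17.18
ee_pos: [0.4803, -0.3375, 0.1256]
orientation: [2.426, 1.994, -0.0]
wrist_force: [-0.8, 0.7, 0.3]
width: 0.0282
at [ 0.4803 -0.3375  0.1256] psi 1.376 w 0.0282 F [-0.8  0.7  0.3]
need [-1.4 -1.6  1.6]
wrist key_grip [(array([ 0.4836, -0.3377,  0.1639]), 0.94)]
wrist key_collar [(array([ 0.4922, -0.3408,  0.1396]), 0.56)]
```

View pics/s17.png

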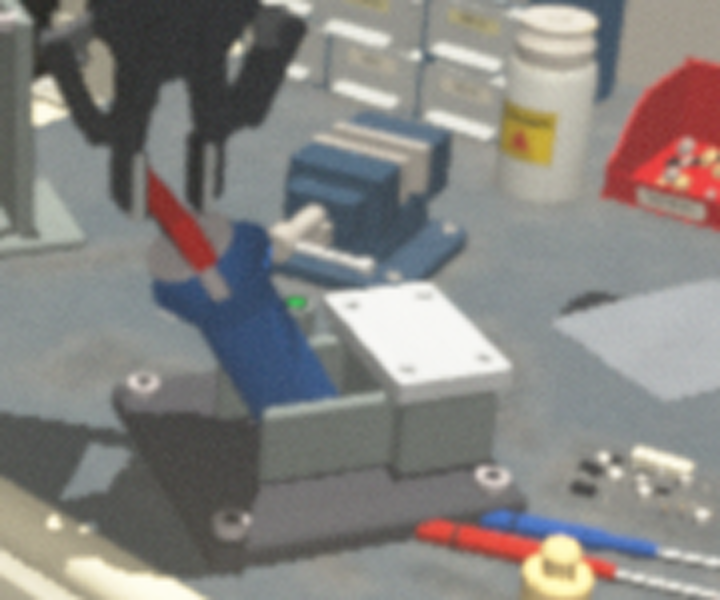

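View pics/w17.png

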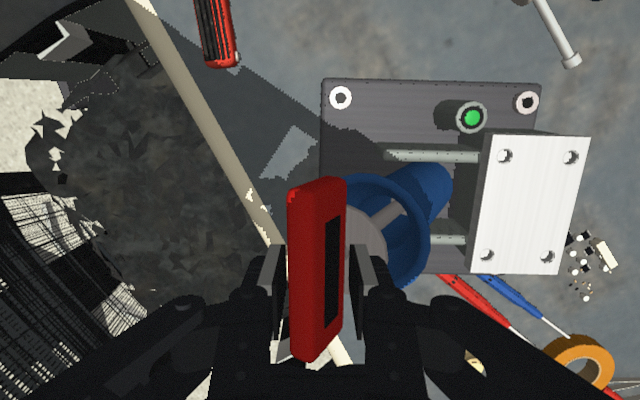

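```bash
python3 -m creep '[28,0,6,10,0,28,0,6,10,0.12,28,0,6,10,0.24,28,0,6,10,0.36,28,0,6,10,0.48,28,0,6,10,0.6,27,0,6,10,0.72,27,0,6,10,0.84,26,0,6,10,0.96,26,0,6,10,1.08]';  python3 - <<'E'
from h import *
go(sp(-20,46));save('scene','s18',(300,150,480,300),4);save('wrist','w18')
for c in('wrist',):
  for q in('key_grip','key_collar'):
    r=spot_point(q,c);print(c,q,[(np.round(a['location'],4),round(a['conf'],2)) for a in r[:2]])
E
```

```text
time: 18.22
ee_pos: [0.4861, -0.3383, 0.1146]
orientation: [3.108, 0.453, 0.002]
wrist_force: [-0.7, 1.0, 3.8]
width: 0.0261
at [ 0.4861 -0.3383  0.1146] psi 0.289 w 0.0261 F [-0.7  1.   3.8]
need [-0.3  1.9  0.6]
wrist key_grip [(array([ 0.4839, -0.3412,  0.1641]), 0.82)]
wrist key_collar [(array([ 0.4978, -0.3437,  0.1401]), 0.91), (array([ 0.5054, -0.3419,  0.1351]), 0.36)]
```

View pics/s18.png

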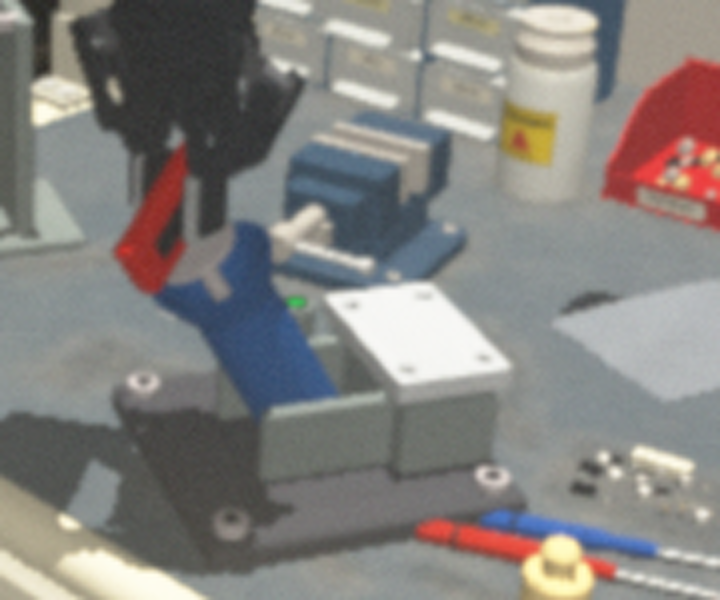

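View pics/w18.png

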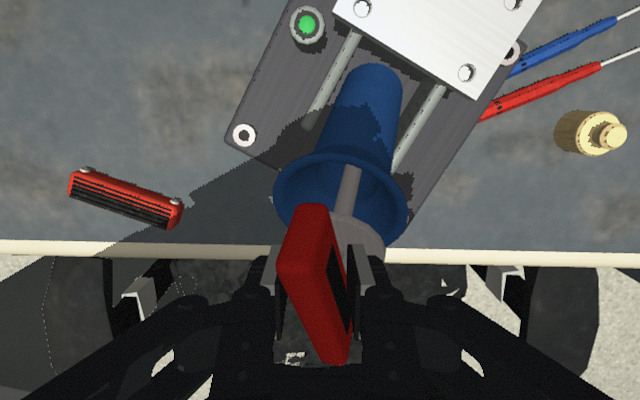

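```bash
python3 -m creep '[25,0,0,0,0.12,25,0,0,0,0.24,24,0,0,0,0.36,24,0,0,0,0.48,24,0,0,0,0.6,24,0,0,0,0.72,24,0,0,0,0.84,24,0,0,0,0.96,24,0,0,0,1.02,24,0,0,0,1.02]';  python3 - <<'E'
from h import *
go(sp(-20,46));o=observe();print(o['wrist_torque']);save('scene','s19',(300,150,480,300),4);save('wrist','w19')
for c in('wrist',):
  for q in('key_grip','key_collar','pin_top'):
    r=spot_point(q,c);print(c,q,[(np.round(a['location'],4),round(a['conf'],2)) for a in r[:2]])
E
```

```text
time: 19.25
ee_pos: [0.4859, -0.3378, 0.1141]
orientation: [-2.937, 1.112, -0.001]
wrist_force: [0.6, 1.4, 1.4]
width: 0.0239
at [ 0.4859 -0.3378  0.1141] psi -0.724 w 0.0239 F [0.6 1.4 1.4]
need [1.9 1.4 0.1]
[ 0.33863388 -0.40979059  0.23829119]
wrist key_grip []
wrist key_collar [(array([ 0.494 , -0.3405,  0.1405]), 0.86)]
wrist pin_top [(array([ 0.5941, -0.2993,  0.0758]), 0.69), (array([ 0.5044, -0.3407,  0.13  ]), 0.38)]
```

View pics/s19.png

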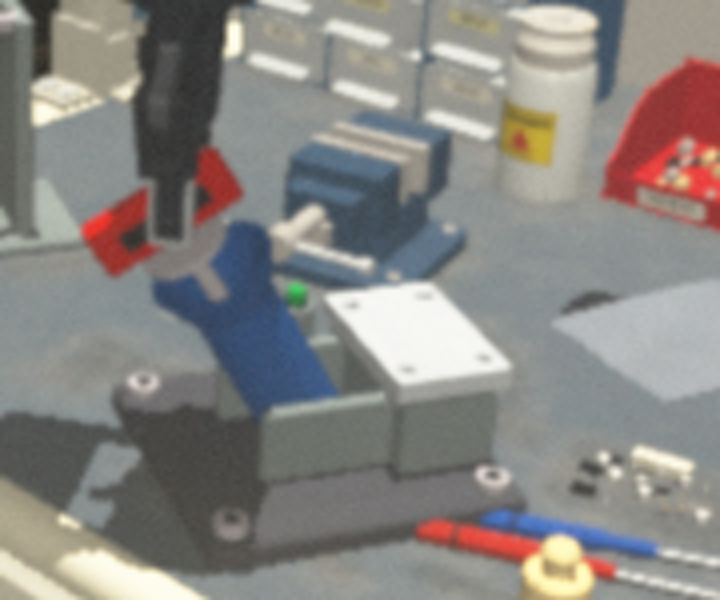

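View pics/w19.png

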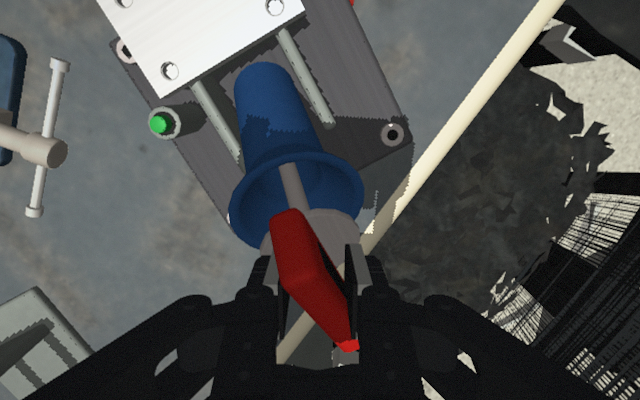

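```bash
python3 -m creep '[24,0,0,0,0.1,24,0,0,0,0.2,24,0,0,0,0.3,24,0,0,0,0.4,24,0,0,0,0.5,24,0,0,0,0.5,24,0,0,0,0.5]';  python3 - <<'E'
from h import *
go(sp(-20,46));o=observe();print(o['wrist_torque'],o['joint_positions'].round(2));save('scene','s20',(300,150,480,300),4);save('wrist','w20')
for c in('wrist','scene'):
  for q in('key_grip','key_collar','pin_top'):
    r=spot_point(q,c);print(c,q,[(np.round(a['location'],4),round(a['conf'],2)) for a in r[:2]])
E
```

```text
time: 20.08
ee_pos: [0.4872, -0.3373, 0.1163]
orientation: [-2.571, 1.8, -0.004]
wrist_force: [2.4, 7.0, 8.5]
width: 0.024
at [ 0.4872 -0.3373  0.1163] psi -1.221 w 0.024 F [2.4 7.  8.5]
need [2.4 1.8 2.3]
[ 1.59751158 -1.08953272  1.20821676] [-0.8   0.19  1.77  0.    1.18  1.99]
wrist key_grip [(array([ 0.4854, -0.3292,  0.1654]), 0.74)]
wrist key_collar [(array([ 0.4994, -0.3365,  0.1409]), 0.85)]
wrist pin_top [(array([ 0.5947, -0.303 ,  0.0811]), 0.71), (array([ 0.5602, -0.3543,  0.0286]), 0.51)]
scene key_grip [(array([ 0.4881, -0.3334,  0.165 ]), 0.65), (array([ 0.4263, -0.1863,  0.0006]), 0.37)]
scene key_collar [(array([ 0.501 , -0.3332,  0.1389]), 0.81)]
scene pin_top [(array([ 0.5928, -0.304 ,  0.0784]), 0.49)]
```

View pics/s20.png

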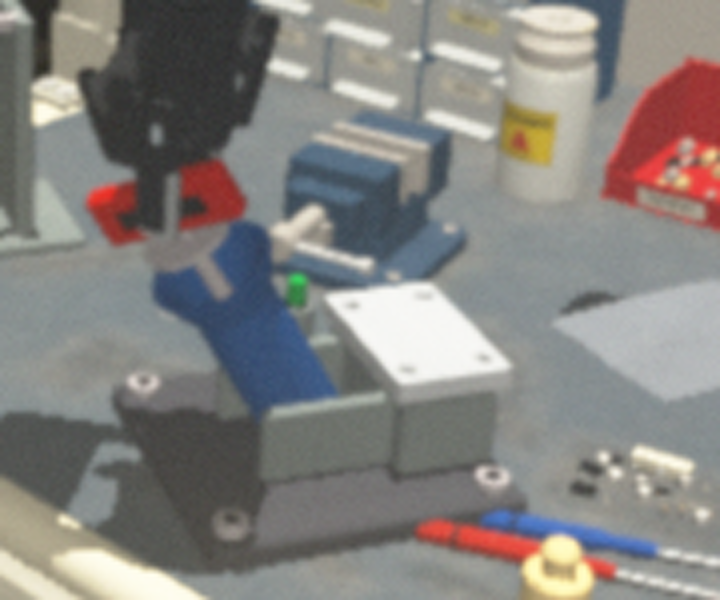

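View pics/w20.png

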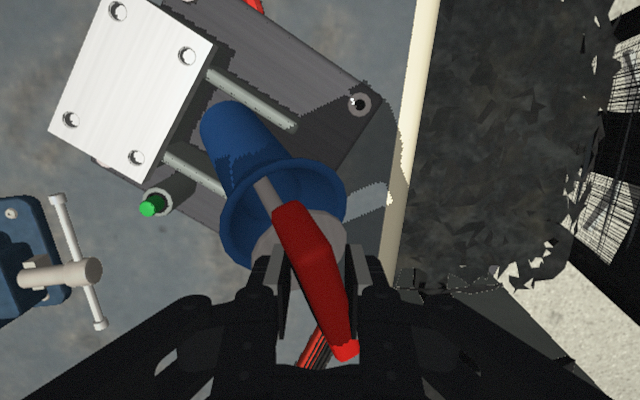

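```bash
python3 -m creep '[25,0,0,0,-0.12,25,0,0,0,-0.24,25,0,0,0,-0.36,25,0,0,0,-0.48,25,0,0,0,-0.6,25,0,0,0,-0.72,25,0,0,0,-0.82,25,0,0,0,-0.82]'; python3 -m creep '[16,0,0,0,0,10,0,0,0,0,0,0,0,0,0,0,0,0,0,0,0,0,0,0,0]';  python3 - <<'E'
from h import *
go(sp(-20,46));o=observe();print(o['wrist_torque'],o['joint_positions'].round(2));save('scene','s21',(300,150,480,300),4);save('wrist','w21')
for c in('wrist','scene'):
  for q in('key_grip','key_collar','pin_top'):
    r=spot_point(q,c);print(c,q,[(np.round(a['location'],4),round(a['conf'],2)) for a in r[:2]])
print([(proj('scene',[.594,-.303,z])-[300,150])*4 for z in (.067,.077,.081)])
E
```

```text
time: 21.15
ee_pos: [0.4852, -0.3386, 0.1143]
orientation: [3.077, -0.629, -0.0]
wrist_force: [1.1, 0.1, 1.5]
width: 0.0251
time: 21.57
ee_pos: [0.4852, -0.3358, 0.1143]
orientation: [-3.072, 0.632, 0.004]
wrist_force: [-0.8, 6.5, 4.7]
width: 0.014
at [ 0.4852 -0.3358  0.1143] psi -0.406 w 0.014 F [-0.8  6.5  4.7]
need [2.8 3.5 0.2]
[ 1.99425331 -0.04626669  0.46137896] [-0.8   0.19  1.77  0.    1.18  1.18]
wrist key_grip [(array([ 0.4822, -0.3338,  0.1637]), 0.55), (array([ 0.5434, -0.3523, -0.0017]), 0.17)]
wrist key_collar [(array([ 0.4819, -0.334 ,  0.1654]), 0.3), (array([ 0.553 , -0.3567,  0.0379]), 0.19)]
wrist pin_top [(array([ 0.5933, -0.303 ,  0.0806]), 0.82)]
scene key_grip [(array([ 0.4827, -0.333 ,  0.1618]), 0.63), (array([ 0.5175, -0.3475,  0.1116]), 0.16)]
scene key_collar [(array([ 0.494 , -0.338 ,  0.1356]), 0.68)]
scene pin_top [(array([ 0.5939, -0.3031,  0.077 ]), 0.44)]
[array([301.4332672 , 301.94966527]), array([302.555765  , 286.08523786]), array([303.0072652 , 279.70411865])]
```

View pics/s21.png

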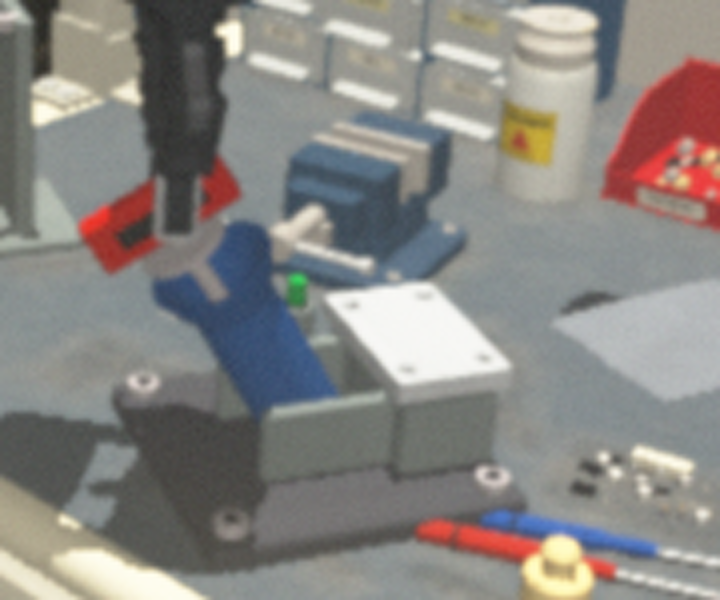

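View pics/w21.png

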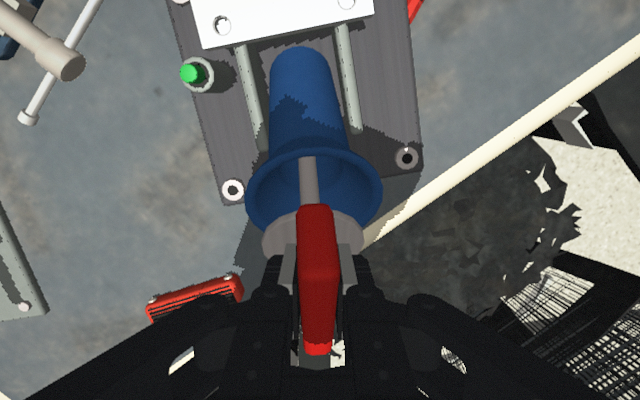

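```bash
python3 -m creep '[0,-3,1,-5,0,0,-6,1,-10,0,0,-10,2,-17,0,0,-15,3,-26,0,0,-20,4,-35,0,0,-25,5,-44,0,0,-30,6,-53,0,0,-34,7,-61,0,0,-34,7,-61,0]';  python3 - <<'E'
from h import *
go(sp(-20,46));o=observe();print(o['wrist_torque']);save('scene','s22',(300,150,480,300),4)
E
```

```text
time: 22.72
ee_pos: [0.4515, -0.3284, 0.1757]
orientation: [-3.071, 0.631, 0.002]
wrist_force: [-0.5, 8.2, 4.6]
width: 0.0137
at [ 0.4515 -0.3284  0.1757] psi -0.405 w 0.0137 F [-0.5  8.2  4.6]
need [36.8 -2.6 61.7]
[ 2.32066631 -0.15139882  0.57718427]
```

View pics/s22.png

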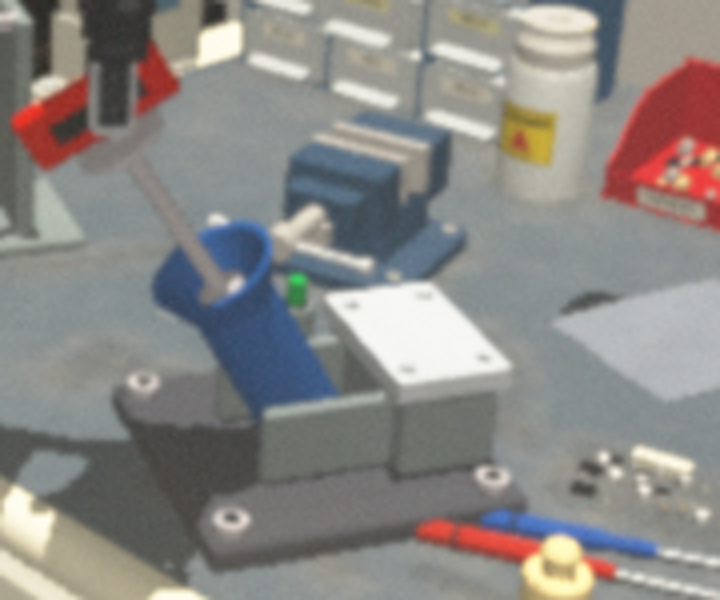

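```bash
python3 -m creep '[0,-3,1,-5,-0.1,0,-6,1,-10,-0.21,0,-9,2,-15,-0.21,0,-9,2,-15,-0.21]'; python3 -m creep '[0,9,0,-6,0,0,17,0,-11,0,0,25,0,-16,0,0,33,0,-20,0,0,42,0,-24,0,0,51,0,-27,0,0,51,0,-27,0]';  python3 - <<'E'
from h import *
go(sp(-15,150));o=observe();print(o['wrist_torque']);save('scene','s23',(300,150,480,300),4)
E
```

```text
time: 23.1
ee_pos: [0.4421, -0.3297, 0.1911]
orientation: [3.125, -0.312, 0.0]
wrist_force: [-0.5, -0.3, -1.3]
width: 0.0132
time: 23.68
ee_pos: [0.494, -0.3399, 0.2182]
orientation: [3.126, -0.305, 0.001]
wrist_force: [-3.0, -0.9, -3.1]
width: 0.0131
at [ 0.494  -0.3399  0.2182] psi -0.195 w 0.0131 F [-3.  -0.9 -3.1]
need [-2.4  1.7  0.2]
[-0.1085473   0.95402113 -0.02081638]
```

View pics/s23.png

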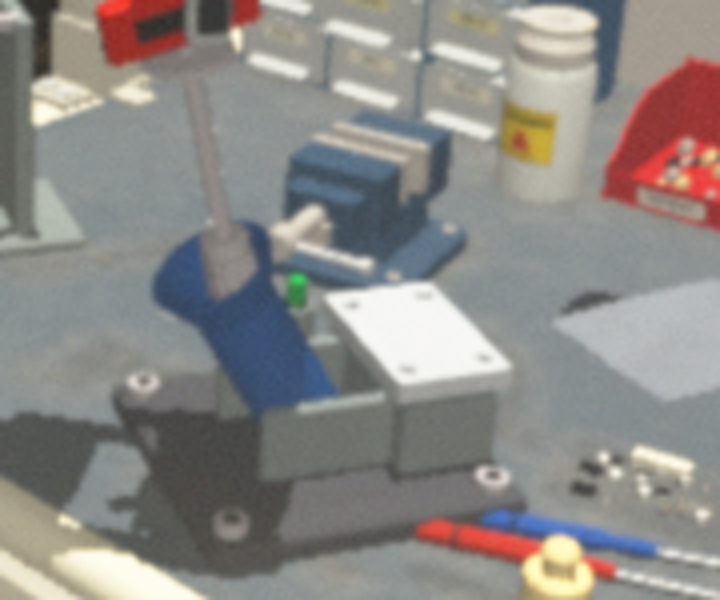

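```bash
python3 -m creep '[0,7,0,-1,0,0,14,0,-3,0,0,21,0,-4,0,0,27,0,-5,0,0,27,0,-5,0]';  python3 - <<'E'
from h import *
go(sp(12,155));o=observe();print(o['wrist_torque']);save('scene','s24',(300,150,480,300),4)
E
```

```text
time: 24.15
ee_pos: [0.5198, -0.3448, 0.2224]
orientation: [-3.127, 0.305, -0.0]
wrist_force: [-3.1, 0.1, -4.7]
width: 0.0129
at [ 0.5198 -0.3448  0.2224] psi -0.195 w 0.0129 F [-3.1  0.1 -4.7]
need [-1.6  1.9 -0.6]
[-0.14104669  1.02227519  0.03722615]
```

```bash
cat >> h.py <<'E'
def shank(cam='scene',top=.06,bot=-.075):
    # tilt of shank seen from cam: compare with projected vertical line through TCP
    o=observe();im=grab_frame(cam).astype(int);P=o['ee_pos'];out=[]
    for dz in np.arange(bot,0.005,.01):
        u,v=proj(cam,P+[0,0,dz]);r=int(round(v));c0=int(round(u));row=im[r-0,c0-25:c0+26]
        s=row[:,0]-row[:,2]; out.append((round(dz,3),r,c0,''.join('#' if x>-4 and 60<y<235 else '.' for x,y in zip(s,row[:,0]))))
    for x in out: print(*x)
E
python3 - <<'E'
from h import *
shank()
for c in('scene','wrist'):
  if c=='wrist': grab_frame(c)
  for q in('key_grip','key_tip','key_collar','pin_top'):
    r=spot_point(q,c);print(c,q,[(np.round(a['location'],4),round(a['conf'],2)) for a in r[:2]])
E
```

```text
-0.075 207 360 ..................###########...################...
-0.065 203 360 .................#########........#....########....
-0.055 198 360 .#..................######....#....................
-0.045 194 360 ..............#..#..######.........................
-0.035 189 361 .........#........######.......####................
-0.025 184 361 .........##.#############...............###########
-0.015 180 361 ..##.#.##################....#.#..#.####.###.######
-0.005 175 361 #######.##.##############.......###################
scene key_grip [(array([ 0.5103, -0.3407,  0.272 ]), 0.6)]
scene key_tip [(array([ 0.5199, -0.347 ,  0.1147]), 0.7)]
scene key_collar [(array([ 0.5143, -0.3436,  0.2431]), 0.98)]
scene pin_top [(array([ 0.5942, -0.3009,  0.076 ]), 0.43)]
wrist key_grip [(array([ 0.5084, -0.3395,  0.2751]), 0.84), (array([ 0.5949, -0.2996,  0.0813]), 0.59)]
wrist key_tip [(array([ 0.5219, -0.343 ,  0.1145]), 0.62), (array([ 0.5166, -0.3462,  0.116 ]), 0.32)]
wrist key_collar [(array([ 0.5174, -0.3533,  0.1052]), 0.55), (array([ 0.5928, -0.3028,  0.0794]), 0.32)]
wrist pin_top [(array([ 0.5935, -0.303 ,  0.0817]), 0.54)]
```

```bash
python3 -m creep '[0,5,0,0,0,0,10,0,0,0,0,15,0,0,0,0,15,0,0,0]';  python3 - <<'E'
from h import *
go(sp(25,155));shank()
for c in('scene','wrist'):
  if c=='wrist': grab_frame(c)
  for q in('key_grip','key_tip','key_collar'):
    r=spot_point(q,c);print(c,q,[(np.round(a['location'],4),round(a['conf'],2)) for a in r[:2]])
E
```

```text
time: 25.03
ee_pos: [0.5343, -0.3478, 0.2227]
orientation: [3.126, -0.305, -0.0]
wrist_force: [-3.9, -0.1, -0.9]
width: 0.013
at [ 0.5343 -0.3478  0.2227] psi -0.195 w 0.013 F [-3.9 -0.1 -0.9]
need [-3.5  1.7 -0.3]
-0.075 206 366 ............############...###############.........
-0.065 202 367 ...............#####.............######............
-0.055 197 367 ...............######..............................
-0.045 193 367 ....#....#.....######..............................
-0.035 188 368 ............############.####...................###
-0.025 184 368 .###.#######..#######...#.......#.#################
-0.015 179 368 ##.###########.########...##################.......
-0.005 174 368 #.####################.#.##########################
scene key_grip [(array([ 0.5245, -0.3449,  0.2707]), 0.79), (array([ 0.5164, -0.3474,  0.1146]), 0.71)]
scene key_tip [(array([ 0.5199, -0.3434,  0.1156]), 0.94)]
scene key_collar [(array([ 0.5251, -0.3437,  0.2449]), 0.95)]
wrist key_grip [(array([ 0.5238, -0.3428,  0.2782]), 0.88)]
wrist key_tip []
wrist key_collar []
```

```bash
python3 -m creep '[0,0,0,-20,0,0,0,0,-50,0,0,0,0,-78,0,0,-15,-33,-78,0,0,-30,-66,-78,0,0,-45,-99,-78,0,0,-61,-132,-78,0,0,-77,-165,-78,0,0,-93,-198,-78,0,0,-108,-230,-78,0]'; python3 -m creep '[0,-15,-33,0,0,0,-30,-66,0,0,0,-45,-98,0,0,0,-45,-98,0,0,0,-45,-98,0,0]';  python3 - <<'E'
from h import *
go([.4475,.004,.145])
for c in('top','wrist','scene'):
  grab_frame(c)
  for q in('key_grip','key_tip','key_collar','seat'):
    r=spot_point(q,c);print(c,q,[(np.round(a['location'],4),round(a['conf'],2)) for a in r[:2]])
E
```

```text
time: 26.27
ee_pos: [0.4726, -0.0988, 0.3009]
orientation: [-3.125, 0.306, -0.006]
wrist_force: [0.7, 0.2, -1.5]
width: 0.0131
time: 26.68
ee_pos: [0.4476, 0.0059, 0.3011]
orientation: [-3.126, 0.3, -0.006]
wrist_force: [0.7, -0.6, -2.5]
width: 0.013
at [0.4476 0.0059 0.3011] psi -0.192 w 0.013 F [ 0.7 -0.6 -2.5]
need [ -0.3   2.1 156.1]
top key_grip [(array([0.436 , 0.0072, 0.3511]), 0.56)]
top key_tip [(array([ 0.5223, -0.0116,  0.0011]), 0.59), (array([0.4313, 0.0078, 0.1898]), 0.54)]
top key_collar [(array([0.4361, 0.0086, 0.3264]), 0.67)]
top seat [(array([ 0.5236, -0.0116,  0.1606]), 0.58)]
wrist key_grip [(array([0.4392, 0.0068, 0.3515]), 0.59)]
wrist key_tip [(array([0.4306, 0.0073, 0.1923]), 0.58)]
wrist key_collar []
wrist seat [(array([ 0.5249, -0.012 ,  0.1611]), 0.74)]
scene key_grip [(array([0.4362, 0.0057, 0.3483]), 0.71)]
scene key_tip [(array([0.4344, 0.0056, 0.1925]), 0.66)]
scene key_collar [(array([0.4402, 0.0082, 0.3202]), 0.7)]
scene seat [(array([ 0.5243, -0.0116,  0.1608]), 0.79)]
```

```bash
python3 -m creep '[0,0,0,35,0,0,0,0,70,0,0,0,0,105,0,0,0,0,135,0,0,0,0,151,0,0,0,0,151,0]'; python3 -m creep '[0,15,0,0,0,0,30,1,0,0,0,45,1,0,0,0,60,2,0,0,0,75,2,0,0,0,90,2,0,0,0,90,2,0,0]';  python3 - <<'E'
from h import *
go([.535,-.0155,.134])
for c in('top','wrist','scene'):
  grab_frame(c)
  for q in('key_grip','key_collar','seat'):
    r=spot_point(q,c);print(c,q,[(np.round(a['location'],4),round(a['conf'],2)) for a in r[:2]])
E
```

```text
time: 27.93
ee_pos: [0.4439, 0.0047, 0.145]
orientation: [-3.125, 0.306, 0.014]
wrist_force: [-1.2, -0.2, -2.9]
width: 0.0128
time: 28.52
ee_pos: [0.5383, -0.0165, 0.1518]
orientation: [3.126, -0.307, 0.007]
wrist_force: [-0.7, 0.4, -2.0]
width: 0.0128
at [ 0.5383 -0.0165  0.1518] psi -0.196 w 0.0128 F [-0.7  0.4 -2. ]
need [-3.5 -0.3 17.8]
top key_grip [(array([ 0.5395, -0.3538,  0.0022]), 0.6), (array([ 0.5257, -0.0147,  0.2039]), 0.51)]
top key_collar [(array([ 0.5284, -0.0108,  0.1754]), 0.74)]
top seat [(array([ 0.5206, -0.0083,  0.1584]), 0.69)]
wrist key_grip [(array([ 0.523 , -0.0103,  0.2016]), 0.91)]
wrist key_collar []
wrist seat []
scene key_grip [(array([ 0.5255, -0.0155,  0.1994]), 0.93)]
scene key_collar [(array([ 0.5266, -0.0089,  0.1675]), 0.75)]
scene seat [(array([ 0.5244, -0.0083,  0.1598]), 0.65)]
```

```bash
python3 -m creep '[0,-1,0,5,0,0,-1,0,10,0,0,-1,0,10,0]'; for i in 1 2 3; do python3 -m creep '[0,0,0,2,0,0,0,0,2,0]' | egrep 'ee_pos|force'; done
```

```text
time: 29.37
ee_pos: [0.533, -0.0151, 0.1379]
orientation: [-3.126, 0.306, 0.004]
wrist_force: [-1.0, -0.3, -2.5]
width: 0.0129
ee_pos: [0.5338, -0.0153, 0.1369]
wrist_force: [0.9, -0.3, -2.1]
ee_pos: [0.534, -0.0153, 0.1352]
wrist_force: [-1.4, -0.5, -1.9]
ee_pos: [0.5344, -0.0154, 0.1341]
wrist_force: [-1.6, 0.4, -0.0]
```

```bash
python3 -m creep '[0,0,0,2,0,0,0,0,2,0]' | egrep 'ee_pos|force'
python3 - <<'E'
from h import *
for c in('top','wrist','scene'):
  grab_frame(c)
  for q in('key_grip','key_collar'):
    r=spot_point(q,c);print(c,q,[(np.round(a['location'],4),round(a['conf'],2)) for a in r[:2]])
E
```

```text
ee_pos: [0.5346, -0.0154, 0.1339]
wrist_force: [-5.6, 2.1, 11.4]
top key_grip [(array([ 0.5206, -0.0099,  0.1853]), 0.58)]
top key_collar [(array([ 0.5226, -0.0113,  0.1583]), 0.71)]
wrist key_grip [(array([ 0.5243, -0.0097,  0.1873]), 0.64), (array([ 0.5223, -0.0125, -0.0014]), 0.15)]
wrist key_collar []
scene key_grip [(array([ 0.5242, -0.0162,  0.1865]), 0.68), (array([ 0.5905, -0.3026,  0.0773]), 0.44)]
scene key_collar [(array([ 0.5239, -0.0136,  0.1534]), 0.89), (array([ 0.5245, -0.011 ,  0.1604]), 0.51)]
```

```bash
python3 -m creep '[0,0,0,-1,0,24,0,0,-1,0,24,0,0,-1,0,40,0,0,-1,0,60,0,0,-1,0,60,0,0,-1,0,60,0,0,-10,0,60,0,0,-20,0,60,0,0,-40,0,60,0,0,-70,0]'; python3 -m creep '[60,0,0,-40,0,60,0,0,-80,0,60,0,0,-100,0,60,0,0,-100,0,60,0,0,-100,0]'
python3 - <<'E'
from h import *
for i in range(2):
 for c in('top','wrist','scene'):
  save(c,f'end_{c}{i}')
  for q in('key_grip','key_tip','key_collar','pin_top','gauge_weight','hex_set'):
    r=spot_point(q,c);print(c,q,[(np.round(a['location'],4),round(a['conf'],2)) for a in r[:1]])
go([.53,0,.3])
E
```

```text
time: 31.32
ee_pos: [0.5326, -0.015, 0.2007]
orientation: [-3.126, 0.306, 0.007]
wrist_force: [-0.5, -1.1, 0.5]
width: 0.0598
time: 31.73
ee_pos: [0.535, -0.0155, 0.3042]
orientation: [3.126, -0.306, 0.007]
wrist_force: [-0.4, -0.4, -0.9]
width: 0.0601
top key_grip [(array([ 0.5246, -0.0134,  0.1606]), 0.24)]
top key_tip [(array([ 0.5168, -0.0143,  0.0215]), 0.84)]
top key_collar [(array([ 0.5232, -0.0121,  0.1557]), 0.91)]
top pin_top [(array([ 0.5403, -0.3501,  0.0014]), 0.72)]
top gauge_weight [(array([ 0.585 , -0.5269,  0.0007]), 0.43)]
top hex_set [(array([ 0.434 , -0.1875, -0.0009]), 0.57)]
wrist key_grip [(array([ 0.5242, -0.0109,  0.1881]), 0.82)]
wrist key_tip [(array([ 0.5231, -0.0145,  0.0232]), 0.71)]
wrist key_collar [(array([ 0.5248, -0.011 ,  0.1577]), 0.64)]
wrist pin_top [(array([ 0.5932, -0.3049,  0.0838]), 0.74)]
wrist gauge_weight [(array([ 0.5209, -0.0109,  0.0269]), 0.17)]
wrist hex_set []
scene key_grip [(array([ 0.5239, -0.0155,  0.1839]), 0.8)]
scene key_tip [(array([ 0.5217, -0.0105,  0.0293]), 0.69)]
scene key_collar [(array([ 0.5266, -0.0156,  0.1587]), 0.
[... 671 characters left out ...]
y_collar [(array([ 0.5224, -0.012 ,  0.1552]), 0.58)]
wrist pin_top [(array([ 0.5915, -0.3012,  0.0811]), 0.57)]
wrist gauge_weight [(array([ 0.4283, -0.1844, -0.0031]), 0.64)]
wrist hex_set [(array([ 0.432 , -0.1845,  0.0017]), 0.68)]
scene key_grip [(array([ 0.5219, -0.0139,  0.1842]), 0.98)]
scene key_tip [(array([ 0.5188, -0.3494,  0.1138]), 0.51)]
scene key_collar [(array([ 0.5237, -0.0135,  0.1558]), 0.84)]
scene pin_top [(array([ 0.5919, -0.3007,  0.0762]), 0.39)]
scene gauge_weight [(array([ 5.823e-01, -5.316e-01,  2.000e-04]), 0.92)]
scene hex_set [(array([ 0.4229, -0.1901,  0.0043]), 0.89)]
at [ 0.5341 -0.0153  0.3015] psi -0.195 w 0.0603 F [-0.1  0.4  0.3]
need [ -7.  -14.2   1.5]
```

Run:
```python
from h import *
for n in('scene0','end_scene1'):
    im=cv2.imread(f'pics/{n}.png').astype(int);b,g,r=im[...,0],im[...,1],im[...,2]
    m=(g>r+50)&(g>b+30);m[:190]=0;m[240:]=0;m[:,:350]=0;m[:,400:]=0
    v,u=np.nonzero(m);print(n,len(v),v.min(),v.max(),u.mean())
print(finish_job())
```

```text
scene0 11 224 226 373.6363636363636
end_scene1 31 218 225 373.80645161290323
the job is handed in; nothing more can be done
None
```

The clamp is locked, the key hangs back in its stand, and I handed the job in at about 33 s of the 72 s. No verdict was reported.

**What I did**
- The tool could only stay vertical, so I tilted the key in the grip by pressing it against the shaft's funnel, then lowered it in.
- I turned the key with the fingers set loosely around its handle until it dropped over the stem.
- I turned it clockwise until the wrist moment about vertical rose from 0.24 to 1.2 N m, which I took as the stop.
- I drew the key out, set it upright against the funnel, and slid it into the fork from the open side. I lowered it until the collar touched the prongs, then let go and moved clear.

**Last checks**
- **Green pin:** its visible top moved up 6 pixel rows in the scene view, about 14 to 15 mm. The wrist camera puts the top at 0.081–0.084 m. The scene network reads lower, 0.076–0.078 m; the pass limit is 0.077 m.
- **Key:** the collar is within about 5 mm of the fork's centre and reads 0.155–0.159 m high, against 0.160 m for the prongs. The lowest readings fall a little under the 4 mm limit, within the networks' stated 4 mm error. Tilt reads about 0.03 rad or less, ignoring one scene view that placed the key's tip at the clamp.
- **Bystanders:** the gauge weight and hex set read within about 6 mm of where they started, apart from one low-confidence wrist reading of each kind that mistook other things for the weight.

**What went wrong or could not be checked**
- The first two grasps missed because the fingertips sit about 40 mm higher than the reported tool point implies.
- The 40-picture viewing limit ran out before the end, so I judged the final hang only from the networks' readings and the wrist force (down to zero, then 11 N upward, as the collar touched).
- I could not see the socket seat on the stem. I inferred it from the handle's height and from the pin rising.

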